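# Refill the bottom storage crate and rebuild the stack

## Robot

A 7-joint arm with a two-finger parallel gripper is mounted at the origin on a cart in front of the work surface, level with it; the furniture and walls round the work are solid. World frame = base frame: x ahead of the robot, y to its left, z up, the work surface at z = 0. Lengths are in m, angles in rad, forces in N, time in s.
With the tool pointing down it reaches from about 0.4 to 0.925 m from the base axis. Payload 4.1 kg.
Tool frame: the origin (TCP) lies at the very end of the fingers, on their centre line; the grasp point (between the pads) lies 19 mm behind it; z points along the fingers, y is the line along which they close (so a half turn about z gives the same grasp; the last joint's range is limited). The gripper opens to 85 mm and grips with 20 to 120 N. Pads are 22 mm wide; open, the fingers measure 114 mm over their backs; the gripper's body (76 mm by 85 mm) begins 54 mm behind the grasp point. The pads swing forward as they close: fully open they stand 13 mm farther back than shut.
Start: joints at [-1.212, 0.398, 0.045, 1.537, -0.019, 1.207, -0.051], TCP at [0.287, 0.583, 0.231] pointing down, gripper open.
Joint ranges: [-2.82, 2.82], [-0.49, 2.23], [-1.37, 1.46], [0, 2.46], [-1.36, 4.5], [0.23, 2], [-2.94, 2.94]. Speed limits (rad/s): [2.57, 2.57, 3.14, 3.14, 3.14, 3.14, 3.14].

## Interface

Orientations are given as a unit quaternion [x, y, z, w].
In Python, from plant import ctrl, viewer, nets gives the robot as it stands.
- The arm moves only by the tool servo_tool, never from a script. Its arguments are lists of equal length, an entry for each row: "linear": the shift along the tool's x, y, z each as a share of 0.04 m, from -1 to 1, a list of three; "dr": the turn, a rotation vector about the tool's x, y, z each as a share of 0.08 rad, from -1 to 1, a list of three. A call has 1 to 12 rows; each row shifts and turns the commanded pose from where the row before left it, along the tool's axes as they then stand; what a row does not reach is not made up. A row lasts 1/8 s, in which the tool goes at most 62.5 mm and 10.7 degrees, less where a joint would pass 70% of its speed; a pose out of reach is approached as far as the arm can. A call with a number of a shift or a turn outside -1 to 1 is refused whole. A call with a gripper value outside its range is refused whole. "hand" is the finger opening in mm, from 0 to 85.4, set as the call begins (left out, the last holds). The fingers move at their own pace and stop on an object; "grip_force" is the grip in N (left out, the last holds). Time passes only in rows, so rows that do not move let the fingers close. It gives the time, the measured TCP pose, the force, the opening and the grip force at its end, in the units of the state.
- ctrl.sense(): the state, without advancing time (a new reading comes with each control period).
- viewer.camera(name): name is "side" or "top" or "wrist"; returns the picture (400x640x3 uint8, red, green, blue); there is no depth.
- viewer.calibration(name): a dict with "K" (3x3 intrinsics, pixels), "xyz" and "orientation" of the camera in the world; the wrist camera has in their place "tool_from_camera" (4x4, takes a point from camera to tool coordinates, whose origin is the TCP and whose axes are the flange's). Camera axes: x right, y up, looking along -z (the intrinsics and any distortion apply to the point x, -y, -z); pixel columns grow to the right and rows downward; lengths in m; the calibration is good to about 2 mm. A picture is of the moment at which its call begins: read the wrist's pose just before it. calibration takes no time and is no camera call.
- ctrl.sign_off(): hands the job in; it is judged then, once.
Trained networks look in the newest picture that a camera, given by its name, has taken for a name from the list of things; names that differ only in an ending like _2 or _b are one class to them, and where a whole thing is asked for, a point or a joint stands for the part that bears it (a point fixed in the world has none). Each returns a list of dicts, best first, with "score" (0 to 1); they miss things now and then, are a little off and sometimes report something else, mostly with a low value. They report only what shows in the picture. A call takes as long as a camera call. They do not tell look-alikes from the thing itself.
- nets.recognise(camera, target): "centre" ([x, y, z] in m, in world coordinates, good to about 4 mm: the middle of the surface that is visible of it).
- nets.silhouettes(camera, target): "region" (400x640 bool, what is visible of it).
- nets.pinpoint(camera, target): "centre" ([x, y, z] in m, in world coordinates, good to about 4 mm: a listed point, or the origin of a listed thing).
The state is a dict: "time_s": time; "q": joint angles; "joint_vel": joint speeds; "joint_efforts": joint torques, N m; "tcp_pos": TCP position; "orientation": TCP orientation; "wrist_force": force on the tool from outside, world axes, zero at the start; "wrist_torque": the same for the moment, N m; "width": opening from 0.0 (shut) to 1.0 (fully open); "finger_force": force on a finger pad.
Only numpy, scipy, OpenCV 4.12 (cv2) and the standard library are available. Lean on these libraries where they do the work, as an engineer would, in place of code of your own. Each camera call takes 0.05 s, during which the arm holds its last target. There are 200 camera calls.

## Task

Take the two upper crates off the stack and set them upright on the table, then turn the jug's spout to the bottom crate and pour all the walnuts into it, and put every garlic bulb from the table in with them. Then stand the jug upright in the middle of its cork mat again and restack the crates squarely in their old order, each foot fully home in the rim below. Leave the mug and the pepper mill where they are, and never tip an upper crate or the bottom one over.

Things in the scene. Friction and masses are not known exactly. Their poses are not given: they have to be found in the camera images.
- crate_base: lowest crate of a stack of three wooden crates: open topped, no divider, 150 mm (its x) by 130 mm (its y), 100 mm tall, walls and floor 6 mm thick (inside 138 x 118 mm, 94 mm deep), loose, 0.8 kg. Origin: centre of its underside; z up
- crate_mid: middle crate, 150 (its x) x 130 (its y) mm, walls 6 mm, about 0.25 kg. Origin: centre of its underside, a stepped foot 128 x 108 mm and 5 mm deep that drops inside the rim of the crate below (5 mm play on every side). Over the origin: inner floor 11 mm, rim 65 mm. Stacked, its origin is 95 mm over that of crate_base, axes parallel (either way round)
- mid_grip (a point): middle of the top edge of crate_mid's centre board, 57 mm over the crate's origin: the board runs along the crate's x, 10 mm thick, 54 mm clear on each side, 46 mm high above the inner floor. Grip it from above
- crate_top: top crate, shallower than the middle one, with a taller handle; about 0.25 kg. Same outline and same foot, origin: centre of its underside. Over the origin: inner floor 11 mm, rim 50 mm, top of the handle 85 mm. Stacked, its origin is 60 mm over that of crate_mid, axes parallel (either way round)
- top_grip (a point): middle of the top edge of crate_top's handle, 85 mm over the crate's origin: a board 10 mm thick and 70 mm long along the crate's x, raised over its centre board. Grip it from above
- mat: thin cork mat on the table, 170 x 140 mm, 4 mm thick, fixed; origin: centre of its underside
- jug: white jug with a long sloping spout, 0.25 kg, holding the walnuts. Origin: centre under the tub; x points out of the spout, z up. Tub 70 mm wide (62 inside), 70 mm tall, back at x = -58 mm. The spout's floor rises at 45 degrees from x = 25 mm to the lip at x = 87, z = 67 mm, so the walnuts roll out once it is tilted well past 45 degrees (60 to 75) towards the spout
- jug_strap (a point): middle of the jug's fixed flat carrying strap, 120 mm over the jug's origin: it spans the tub along the jug's y, 80 mm long, 10 mm thick along the jug's x, 18 mm high (111 to 129 mm over the origin). Grip it here from above, fingers on its front and back faces
- jug_lip (a point): the middle of the jug's pouring lip, at the end of the spout
- pepper_mill: brown wooden pepper mill, 58 mm across, 150 mm tall, loose bystander; origin: centre of its foot
- mug: striped mug, 85 mm across, 98 mm tall, handle out to about 80 mm from its axis on its +y side, loose bystander; origin: under its centre
- bowl: light blue bowl, 135 mm across, 62 mm tall, fixed bystander at the back left; origin: centre underneath
- colander_green: sage green colander with a lemon in it, 177 mm across, 83 mm tall, fixed bystander at the back right; origin: centre underneath
- plant_pot (a point): middle of the foot of the fixed pot, about 150 mm across, of the trailing plant at the left front of the table; its leaves hang over the left part of the table and can be passed through, they only hide the view
- walnut_1: walnut in its shell, a ball 28 mm across with a dark seam, smooth (friction about 0.3), 12 g, starts in the jug; origin: its centre; absent in some starts
- walnut_2: walnut in its shell, a ball 28 mm across with a dark seam, smooth (friction about 0.3), 12 g, starts in the jug; origin: its centre; absent in some starts
- walnut_3: walnut in its shell, a ball 28 mm across with a dark seam, smooth (friction about 0.3), 12 g, starts in the jug; origin: its centre; absent in some starts
- walnut_4: walnut in its shell, a ball 28 mm across with a dark seam, smooth (friction about 0.3), 12 g, starts in the jug; origin: its centre; absent in some starts
- walnut_5: walnut in its shell, a ball 28 mm across with a dark seam, smooth (friction about 0.3), 12 g, starts in the jug; origin: its centre; absent in some starts
- bulb_1: garlic bulb lying loose on the table in front of the crates, 48 x 50 mm across, 51 mm tall, 24 g; origin: centre of its underside, z up through the tip; absent in some starts
- bulb_2: garlic bulb lying loose on the table in front of the crates, 56 x 56 mm across, 56 mm tall, 34 g; origin: centre of its underside, z up through the tip; absent in some starts
- bulb_4: garlic bulb lying loose on the table in front of the crates, 60 x 57 mm across, 58 mm tall, 39 g; origin: centre of its underside, z up through the tip; absent in some starts
Things that resemble listed ones, but are neither listed nor needed, are in the scene too. Leave any purple or yellow look-alike of the bulb_2 alone.

How it is judged:
On the way, in this order (a step that is already met when the one before it is completed fails the run):
1. both upper crates stand upright on the table, off the bottom crate (height (world z) of each of crate_mid, crate_top below 0.02 m and angle between each of crate_mid, crate_top's own z axis and vertical below 0.12 rad and horizontal distance between each of crate_mid, crate_top and crate_base above 0.12 m), for 0.2 s.
2. the jug is tilted (over 0.5 rad) with its lip above the open bottom crate (angle between jug's own z axis and vertical above 0.5 rad and x of jug_lip in the frame of crate_base between -0.085 and 0.085 m and y of jug_lip in the frame of crate_base between -0.075 and 0.075 m and z of jug_lip in the frame of crate_base above 0.05 m), for 0.1 s.
3. all the walnuts and garlic bulbs are in the bottom crate (x of walnut_1 in the frame of crate_base between -0.072 and 0.072 m and y of walnut_1 in the frame of crate_base between -0.062 and 0.062 m and z of walnut_1 in the frame of crate_base between 0 and 0.095 m and x of walnut_2 in the frame of crate_base between -0.072 and 0.072 m and y of walnut_2 in the frame of crate_base between -0.062 and 0.062 m and z of walnut_2 in the frame of crate_base between 0 and 0.095 m and x of walnut_3 in the frame of crate_base between -0.072 and 0.072 m and y of walnut_3 in the frame of crate_base between -0.062 and 0.062 m and z of walnut_3 in the frame of crate_base between 0 and 0.095 m and x of walnut_4 in the frame of crate_base between -0.072 and 0.072 m and y of walnut_4 in the frame of crate_base between -0.062 and 0.062 m and z of walnut_4 in the frame of crate_base between 0 and 0.095 m and x of walnut_5 in the frame of crate_base between -0.072 and 0.072 m and y of walnut_5 in the frame of crate_base between -0.062 and 0.062 m and z of walnut_5 in the frame of crate_base between 0 and 0.095 m and x of bulb_1 in the frame of crate_base between -0.072 and 0.072 m and y of bulb_1 in the frame of crate_base between -0.062 and 0.062 m and z of bulb_1 in the frame of crate_base between 0 and 0.095 m and x of bulb_2 in the frame of crate_base between -0.072 and 0.072 m and y of bulb_2 in the frame of crate_base between -0.062 and 0.062 m and z of bulb_2 in the frame of crate_base between 0 and 0.095 m and x of bulb_4 in the frame of crate_base between -0.072 and 0.072 m and y of bulb_4 in the frame of crate_base between -0.062 and 0.062 m and z of bulb_4 in the frame of crate_base between 0 and 0.095 m), for 0.3 s.
At the end, for the whole second after the job is handed in: all walnuts and bulbs inside the bottom crate, flat on the table; upper crates restacked in order, each within 12 mm and 0.12 rad of square, level to 0.06 rad, stacked height within 4 mm; jug upright (0.08 rad) on the mat, within 50 mm of its centre; all at rest (all of step 3 and horizontal distance between crate_mid and crate_base below 0.012 m and z of crate_mid in the frame of crate_base between 0.091 and 0.099 m and angle between the x axis of crate_mid and the x axis of crate_base, either way round below 0.12 rad and angle between each of crate_mid, crate_top, crate_base's own z axis and vertical below 0.06 rad and horizontal distance between crate_top and crate_mid below 0.012 m and z of crate_top in the frame of crate_mid between 0.056 and 0.064 m and angle between the x axis of crate_top and the x axis of crate_mid, either way round below 0.12 rad and height (world z) of crate_base below 0.01 m and horizontal distance between jug and mat below 0.05 m and height (world z) of jug below 0.012 m and angle between jug's own z axis and vertical below 0.08 rad and linear speed of each of crate_base, crate_mid, crate_top, jug below 0.03 m/s); the robot touches nothing.
It fails at once if a crate is tipped over (more than 0.7 rad) (angle between any of crate_base, crate_mid, crate_top's own z axis and vertical above 0.7 rad).
It fails at once if the mug or the pepper mill is moved more than 40 mm (distance of any of mug, pepper_mill from where it was at the start of the episode above 0.04 m).
Of walnut_1, walnut_2, walnut_3, walnut_4, walnut_5 only 3 to 5 are there at a start; the rules pass over those that are not, and their reading is None.
Of bulb_1, bulb_2, bulb_4 only 1 to 2 are there at a start; the rules pass over those that are not, and their reading is None.
At some moment in a run one of jug, bulb_1, bulb_2, bulb_4 may be knocked a few centimetres aside while the robot is not near it.
It also fails if it takes over 208 s, if anything falls off the work surface, if the arm or the gripper's body presses on something with over 40 N, if the wrist force passes 120 N, or if a joint passes its speed limit or range.

## Working session

There is one attempt and no reset: what is moved stays moved. The work goes in short steps, Python scripts to look and compute and a tool call to move; the robot and the scene stay as the last step left them, time stands still between calls to the robot, and variables do not carry over. Pictures are saved under pics/ and viewed, at most 14 in all, crops included, and the job is handed in when it is done.

Besides the shell and the picture viewer there is one more tool, called after "Call:" as name(argument=value, ...), one argument or row to a line, values as JSON. servo_tool: Moves the arm, as the interface text tells. Shift numbers are shares of 0.04 m and turn numbers shares of 0.08 rad, none past 1 either way. Its arguments: {"type":"object","properties":{"linear":{"type":"array","items":{"type":"array","items":{"type":"number"}}},"dr":{"type":"array","items":{"type":"array","items":{"type":"number"}}},"hand":{"type":"number"},"grip_force":{"type":"number"}},"required":["linear","dr"]}

```bash
ls; mkdir -p pics; cat > h.py <<'E'
import numpy as np, cv2
from scipy.spatial.transform import Rotation as R
from plant import ctrl, viewer, nets
def shot(cam,name):
    im=viewer.camera(cam); cv2.imwrite('pics/'+name,im[:,:,::-1]); return im
def pts(cam,names,f='pinpoint'):
    for n in names:
        r=getattr(nets,f)(cam,n)
        print(cam,n,[(np.round(d['centre'],3).tolist(),round(d['score'],2)) for d in r[:4]])
def go(p,yaw=None,down=True):
    """shares needed from the current pose to TCP p, tool down with tool-y at yaw"""
    s=ctrl.sense(); r=R.from_quat(s['orientation'])
    d=r.inv().apply(np.array(p)-s['tcp_pos'])/0.04
    print('tcp',np.round(s['tcp_pos'],3),'t',s['time_s'],'shift shares',np.round(d,2))
    if yaw is not None:
        best=None
        for y in (yaw,yaw+np.pi):
            ty=np.array([np.cos(y),np.sin(y),0]);tz=np.array([0,0,-1.]);tx=np.cross(ty,tz)
            rv=(r.inv()*R.from_matrix(np.c_[tx,ty,tz])).as_rotvec()/0.08
            print(' turn shares',np.round(rv,2))
E
python3 - <<'E'
from h import *
s=ctrl.sense();print(s)
a=shot('side','side0.png')
pts('side',['mid_grip','top_grip','crate_base','jug','jug_strap','jug_lip','mat','pepper_mill','mug','bulb_1'])
b=shot('top','top0.png')
pts('top',['mid_grip','top_grip','crate_base','crate_top','jug','jug_strap','jug_lip','mat','pepper_mill','mug','bulb_1','bulb_2','walnut_1','bowl','colander_green','plant_pot'])
print(s['time_s'],ctrl.sense()['time_s'])
for c in('side','top'):print(viewer.calibration(c))
print(viewer.calibration('wrist'))
E
```

```text
pics
{'time_s': 0.0, 'q': array([-1.21200248,  0.39920574,  0.04502049,  1.5379194 , -0.01868058,
        1.20689374, -0.05068594]), 'joint_vel': array([ 0.00013306, -0.00035765, -0.00092074, -0.0006663 ,  0.00094972,
        0.00054994, -0.00043018]), 'joint_efforts': array([ 4.06342579e-04, -4.75123179e+01,  1.36494510e+00, -2.54220146e+01,
        1.17087321e-02,  9.47389315e-03, -3.07851494e-06]), 'tcp_pos': array([0.28697211, 0.58249316, 0.2302368 ]), 'orientation': array([ 2.26832769e-01,  9.73933206e-01, -9.90909373e-04, -1.52976552e-04]), 'wrist_force': array([0.12916364, 0.16819423, 0.18263228]), 'wrist_torque': array([-0.03228887, -0.01669717, -0.06045072]), 'finger_force': 0.0, 'width': 1.0028516096854674}
side mid_grip [([0.573, -0.147, 0.099], 0.28)]
side top_grip [([0.57, -0.142, 0.241], 0.85), ([0.562, 0.156, 0.002], 0.56)]
side crate_base [([0.574, -0.144, -0.002], 0.79), ([0.657, 0.418, -0.001], 0.48)]
side jug [([0.554, 0.167, 0.001], 0.76)]
side jug_strap [([0.555, 0.169, 0.125], 0.65)]
side jug_lip [([0.638, 0.2, 0.069], 0.94)]
side mat [([0.558, 0.156, 0.002], 0.
[... 1724 characters left out ...]
    [  0.        ,   0.        ,   1.        ]]), 'xyz': array([0.35449228, 0.08756121, 1.55087402]), 'orientation': array([ 0.05164204, -0.05839529, -0.69725692,  0.71256991])}
{'K': array([[284.50905491,   0.        , 320.06541123],
       [  0.        , 284.50905491, 198.67544889],
       [  0.        ,   0.        ,   1.        ]]), 'tool_from_camera': array([[ 3.63738272e-05,  9.49120568e-01,  3.14912917e-01,
         8.06599727e-02],
       [ 9.99999990e-01, -7.78562566e-05,  1.19147694e-04,
        -1.07207801e-04],
       [ 1.37603467e-04,  3.14912909e-01, -9.49120562e-01,
        -1.42571815e-01],
       [ 0.00000000e+00,  0.00000000e+00,  0.00000000e+00,
         1.00000000e+00]])}
```

View pics/side0.png

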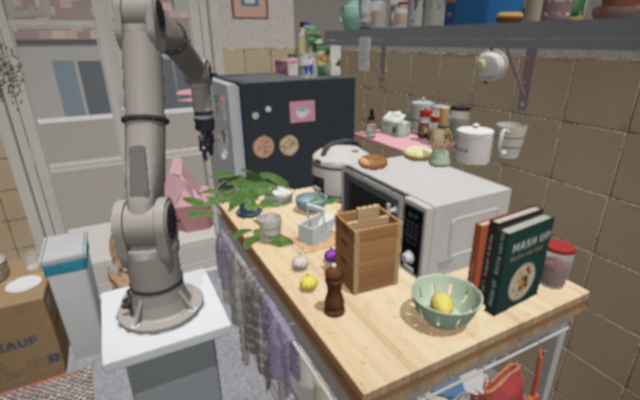

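View pics/top0.png

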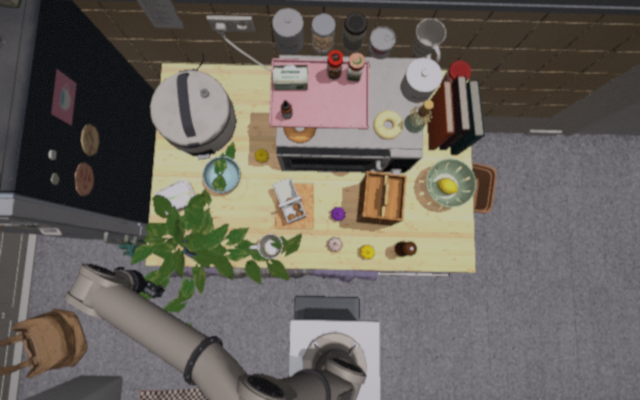

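The side view shows the stack at (368,250), with the pepper mill in front of it at (335,290). The jug is on the mat at (315,228), and the mug is at (270,228) under the leaves.

These could be taken for a garlic bulb:
- white, top view (335,243)
- yellow, top view (367,251)
- purple, top view (337,213)
- yellow, top view (261,155)
- a white thing near the microwave, side view (408,257)

I'll check those in a close crop.

```bash
cat >> h.py <<'E'
def ray(cam,u,v,z=0.):
    c=viewer.calibration(cam);K=c['K']
    d=R.from_quat(c['orientation']).apply([(u-K[0,2])/K[0,0],-(v-K[1,2])/K[1,1],-1]);o=np.array(c['xyz'])
    return np.round(o+d*(z-o[2])/d[2],3)
E
python3 - <<'E'
from h import *
a=cv2.imread('pics/side0.png');b=cv2.imread('pics/top0.png')
A=cv2.resize(a[185:335,220:500],None,fx=2.85,fy=2.0*1.0,interpolation=3)
B=cv2.resize(b[140:280,240:480],None,fx=3.33,fy=2.1,interpolation=3)[:, :798]
cv2.imwrite('pics/c1.png',np.vstack([A[:,:798],B])[:600])
print('white side',ray('side',408,260,0.0),ray('side',408,257,0.03))
for u,v in((378,163),(150,270),(475,270),(475,200)):print('top',u,v,ray('top',u,v))
for u,v in((277,168),(422,158)):print('mw',ray('top',u,v,0.0),ray('top',u,v,.2))
pts('side',['bulb_1','walnut_1','crate_mid','crate_top','plant_pot'],'recognise')
for n in('crate_top','crate_base','bulb_1'):
  for d in nets.silhouettes('top',n)[:5]:
    m=d['region'].astype(np.uint8);c=max(cv2.findContours(m,0,2)[0],key=cv2.contourArea);print(n,round(d['score'],2),m.sum(),cv2.minAreaRect(c))
E
```

```text
white side [ 0.759 -0.119  0.   ] [ 0.737 -0.144  0.03 ]
top 378 163 [ 0.73  -0.153  0.   ]
top 150 270 [0.315 0.67  0.   ]
top 475 270 [ 0.339 -0.506  0.   ]
top 475 200 [ 0.597 -0.515  0.   ]
mw [0.701 0.226 0.   ] [0.657 0.208 0.2  ]
mw [ 0.753 -0.32   0.   ] [ 0.702 -0.268  0.2  ]
side bulb_1 [([0.516, -0.016, 0.032], 0.71), ([0.387, -0.128, 0.033], 0.51), ([0.414, -0.008, 0.032], 0.44)]
side walnut_1 []
side crate_mid [([0.532, -0.21, 0.129], 0.94)]
side crate_top [([0.56, -0.154, 0.191], 0.79)]Traceback (most recent call last):
  File "<stdin>", line 9, in <module>
  File "h.py", line 8, in pts
    r=getattr(nets,f)(cam,n)
ValueError: it knows: bowl, bulb, colander_green, crate_base, crate_mid, crate_top, jug, jug_lip, jug_strap, mat, mid_grip, mug, pepper_mill, top_grip, walnut
```

View pics/c1.png

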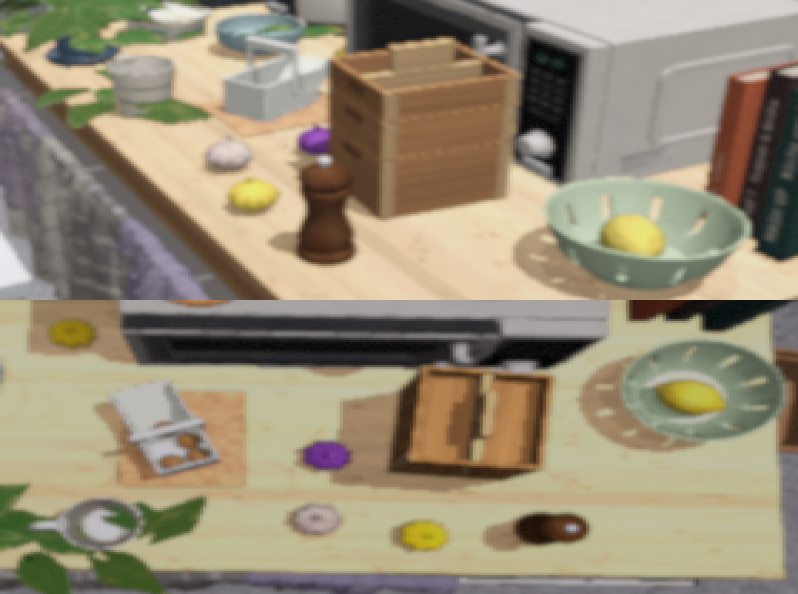

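The white thing at the microwave is its knob, so it isn't a bulb. The real bulb is the white one at top view (335,243), about (0.42, 0.005). The yellow and purple ones are decoys. The crate's x axis runs along world x. I'm moving above the stack now.

Call:
servo_tool(
  linear=[
    [0,0,-0.75],
    [0,0,-0.75],
    [0,0,-0.75],
    [0,0,-0.75],
    [0,0,-0.75],
    [0,0,-0.75],
  ],
  dr=[
    [0,0,-0.954],
    [0,0,-0.954],
    [0,0,-0.954],
    [0,0,-0.954],
    [0,0,-0.954],
    [0,0,-0.954],
  ],
  hand=60,
)

```text
time_s: 2.35
tcp_pos: [0.2873, 0.583, 0.4124]
orientation: [-0.001, 1.0, 0.0, 0.0]
wrist_force: [0.3, 0.4, 0.9]
width: 0.701
finger_force: 0.0
```

Call:
servo_tool(
  linear=[
    [-0.375,-0.957,0],
    [-0.375,-0.957,0],
    [-0.375,-0.957,0],
    [-0.375,-0.957,0],
    [-0.375,-0.957,0],
    [-0.375,-0.957,0],
    [-0.375,-0.957,0],
    [-0.375,-0.957,0],
    [-0.375,-0.957,0],
    [-0.375,-0.957,0],
  ],
  dr=[
    [0,0,0],
    [0,0,0],
    [0,0,0],
    [0,0,0],
    [0,0,0],
    [0,0,0],
    [0,0,0],
    [0,0,0],
    [0,0,0],
    [0,0,0],
  ],
)

```text
time_s: 3.6
tcp_pos: [0.4377, 0.199, 0.4115]
orientation: [-0.0, 1.0, 0.0, 0.0]
wrist_force: [0.5, 0.5, 0.2]
width: 0.703
finger_force: 0.0
```

Call:
servo_tool(
  linear=[
    [-0.375,-0.957,0],
    [-0.375,-0.957,0],
    [-0.375,-0.957,0],
    [-0.375,-0.957,0],
    [-0.375,-0.957,0],
    [-0.375,-0.957,0],
    [-0.375,-0.957,0],
    [-0.375,-0.957,0],
    [-0.375,-0.957,0],
  ],
  dr=[
    [0,0,0],
    [0,0,0],
    [0,0,0],
    [0,0,0],
    [0,0,0],
    [0,0,0],
    [0,0,0],
    [0,0,0],
    [0,0,0],
  ],
)

```text
time_s: 4.72
tcp_pos: [0.5728, -0.1452, 0.4114]
orientation: [-0.0, 1.0, 0.0, 0.0]
wrist_force: [-0.3, 0.3, -0.3]
width: 0.704
finger_force: 0.0
```

```bash
cat >> h.py <<'E'
def wray(uv,z,s):
    c=viewer.calibration('wrist');K=c['K'];T=c['tool_from_camera'];uv=np.atleast_2d(uv).astype(float)
    d=np.c_[(uv[:,0]-K[0,2])/K[0,0],-(uv[:,1]-K[1,2])/K[1,1],-np.ones(len(uv))]
    r=R.from_quat(s['orientation'])
    o=r.apply(T[:3,3])+s['tcp_pos']; d=r.apply(d@T[:3,:3].T)
    return o+d*((z-o[2])/d[:,2])[:,None]
def rect(name,z,s,cam='wrist'):
    for d in nets.silhouettes(cam,name)[:2]:
        m=d['region'].astype(np.uint8);c=max(cv2.findContours(m,0,1)[0],key=cv2.contourArea)[:,0]
        e=((c[:,0]<3)|(c[:,0]>636)|(c[:,1]<3)|(c[:,1]>396)).any()
        w=wray(c,z,s)[:,:2]*1000 if cam=='wrist' else np.array([ray(cam,u,v,z)[:2] for u,v in c])*1000
        print(name,round(d['score'],2),'rect mm',np.round(cv2.minAreaRect(w.astype(np.float32))[0]),np.round(cv2.minAreaRect(w.astype(np.float32))[1]),round(cv2.minAreaRect(w.astype(np.float32))[2],1),'cut' if e else '')
E
python3 - <<'E'
from h import *
s=ctrl.sense();print(np.round(s['q'],3));shot('wrist','w1.png')
pts('wrist',['top_grip','crate_top','bulb_1','crate_base'])
rect('crate_top',.205,s);rect('crate_mid',.155,s)
E
```

```text
[-0.286  0.247  0.594  1.404 -0.138  1.532  1.871]
wrist top_grip [([0.418, 0.005, 0.002], 0.65), ([0.575, -0.146, 0.24], 0.59)]
wrist crate_top [([0.569, -0.141, 0.152], 0.86)]
wrist bulb_1 [([0.528, -0.004, -0.001], 0.88), ([0.398, -0.112, -0.003], 0.81), ([0.416, 0.002, 0.0], 0.78), ([0.745, 0.284, 0.003], 0.72)]
wrist crate_base [([0.56, 0.154, -0.001], 0.55)]
crate_top 0.68 rect mm [ 572. -144.] [131. 151.] 85.1 
crate_mid 0.73 rect mm [ 584. -144.] [149. 173.] 85.2 
crate_mid 0.57 rect mm [514.  90.] [11. 23.] 21.2
```

View pics/w1.png

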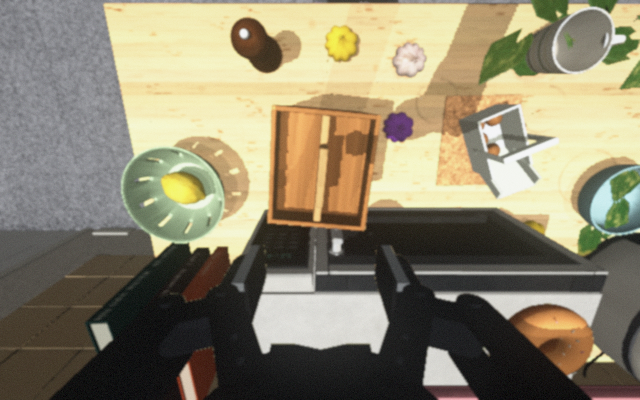

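The wrist view shows the top crate centred at (325,168), turned about -5°. The jug spout is at (500,120), and its strap is near (530,145). The decoys are where I expected, and there is only one white bulb, at (409,59). Gripping the handle next.

Call:
servo_tool(
  linear=[
    [0,0,0.8],
    [0,0,0.8],
    [0,0,0.8],
    [0,0,0.8],
    [0,0,0.8],
    [0,0,0.6],
    [0,0,0.4],
  ],
  dr=[
    [0,0,0.53],
    [0,0,0.54],
    [0,0,0],
    [0,0,0],
    [0,0,0],
    [0,0,0],
    [0,0,0],
  ],
)

```text
time_s: 5.95
tcp_pos: [0.5722, -0.1425, 0.2103]
orientation: [0.042, 0.999, 0.001, -0.0]
wrist_force: [0.3, 0.4, 0.4]
width: 0.701
finger_force: 0.0
```

Call:
servo_tool(
  linear=[
    [0,0,0],
    [0,0,0],
    [0,0,0],
    [0,0,0],
    [0,0,0],
  ],
  dr=[
    [0,0,0],
    [0,0,0],
    [0,0,0],
    [0,0,0],
    [0,0,0],
  ],
  hand=0,
  grip_force=50,
)

```text
time_s: 6.58
tcp_pos: [0.5733, -0.1444, 0.2127]
orientation: [0.043, 0.999, 0.0, 0.001]
wrist_force: [-0.9, 0.5, 6.5]
width: 0.103
finger_force: 51.1
```

Call:
servo_tool(
  linear=[
    [0,0,-0.3],
    [0,0,-0.6],
    [0,0,-0.6],
    [0,0,-0.6],
  ],
  dr=[
    [0,0,0],
    [0,0,0],
    [0,0,0],
    [0,0,0],
  ],
)

```text
time_s: 7.08
tcp_pos: [0.5718, -0.144, 0.2957]
orientation: [0.043, 0.999, 0.0, -0.001]
wrist_force: [0.1, 0.2, -3.0]
width: 0.104
finger_force: 49.9
```

```bash
python3 - <<'E'
from h import *
go([.522,.318,.295]);go([.46,-.39,.295])
E
```

```text
tcp [ 0.572 -0.144  0.296] t 7.075 shift shares [ 2.23 11.4   0.02]
tcp [ 0.572 -0.144  0.296] t 7.075 shift shares [ 2.26 -6.37  0.02]
```

Call:
servo_tool(
  linear=[
    [0.1,0.45,0],
    [0.16,0.8,0],
    [0.16,0.83,0],
    [0.16,0.83,0],
    [0.16,0.83,0],
    [0.16,0.83,0],
    [0.16,0.83,0],
    [0.16,0.83,0],
    [0.16,0.83,0],
    [0.16,0.83,0],
    [0.16,0.83,0],
    [0.16,0.83,0],
  ],
  dr=[
    [0,0,0],
    [0,0,0],
    [0,0,0],
    [0,0,0],
    [0,0,0],
    [0,0,0],
    [0,0,0],
    [0,0,0],
    [0,0,0],
    [0,0,0],
    [0,0,0],
    [0,0,0],
  ],
)

```text
time_s: 8.57
tcp_pos: [0.5286, 0.2449, 0.2935]
orientation: [0.042, 0.999, -0.0, -0.002]
wrist_force: [0.2, -0.8, -3.6]
width: 0.11
finger_force: 49.9
```

Call:
servo_tool(
  linear=[
    [0.16,0.83,0],
    [0.16,0.65,0],
    [0.05,0.37,0],
    [0,0,0.6],
    [0,0,0.9],
    [0,0,0.9],
    [0,0,0.9],
    [0,0,0.9],
    [0,0,0.7],
    [0,0,0.4],
  ],
  dr=[
    [0,0,0],
    [0,0,0],
    [0,0,0],
    [0,0,0],
    [0,0,0],
    [0,0,0],
    [0,0,0],
    [0,0,0],
    [0,0,0],
    [0,0,0],
  ],
)

```text
time_s: 9.82
tcp_pos: [0.521, 0.3169, 0.0811]
orientation: [0.043, 0.999, -0.001, -0.001]
wrist_force: [-0.8, 0.4, -1.9]
width: 0.104
finger_force: 49.8
```

Call:
servo_tool(
  linear=[
    [0,0,0.25],
    [0,0,0.2],
    [0,0,0.1],
    [0,0,0.06],
    [0,0,0.03],
  ],
  dr=[
    [0,0,0],
    [0,0,0],
    [0,0,0],
    [0,0,0],
    [0,0,0],
  ],
)

```text
time_s: 10.45
tcp_pos: [0.5227, 0.318, 0.058]
orientation: [0.043, 0.999, 0.0, 0.0]
wrist_force: [-0.2, 0.6, -1.4]
width: 0.107
finger_force: 49.8
```

Call:
servo_tool(
  linear=[
    [0,0,0.03],
    [0,0,0],
    [0,0,0],
    [0,0,0],
  ],
  dr=[
    [0,0,0],
    [0,0,0],
    [0,0,0],
    [0,0,0],
  ],
  hand=40,
)

```text
time_s: 10.95
tcp_pos: [0.5226, 0.3179, 0.0567]
orientation: [0.043, 0.999, 0.0, 0.0]
wrist_force: [0.1, -0.3, -0.6]
width: 0.472
finger_force: 0.0
```

Call:
servo_tool(
  linear=[
    [0,0,-0.3],
    [0,0,-1],
    [0,0,-1],
    [0,0,-1],
    [0,0,-1],
    [0,0,-1],
    [0,0,-0.9],
    [-0.17,-0.9,0],
    [-0.17,-0.9,0],
    [-0.17,-0.9,0],
    [-0.17,-0.9,0],
    [-0.17,-0.9,0],
  ],
  dr=[
    [0,0,0],
    [0,0,0],
    [0,0,0],
    [0,0,0],
    [0,0,0],
    [0,0,0],
    [0,0,0],
    [0,0,0],
    [0,0,0],
    [0,0,0],
    [0,0,0],
    [0,0,0],
  ],
  hand=60,
)

```text
time_s: 12.45
tcp_pos: [0.541, 0.1341, 0.3055]
orientation: [0.043, 0.999, 0.0, 0.001]
wrist_force: [1.1, 0.2, 0.6]
width: 0.701
finger_force: 0.0
```

Call:
servo_tool(
  linear=[
    [-0.17,-0.9,0],
    [-0.17,-0.9,0],
    [-0.17,-0.9,0],
    [-0.17,-0.9,0],
    [-0.17,-0.9,0],
    [-0.17,-0.9,0],
    [-0.17,-0.9,0],
    [-0.2,-0.6,0],
    [0,0,0],
  ],
  dr=[
    [0,0,0],
    [0,0,0],
    [0,0,0],
    [0,0,0],
    [0,0,0],
    [0,0,0],
    [0,0,0],
    [0,0,0],
    [0,0,0],
  ],
)

```text
time_s: 13.58
tcp_pos: [0.5724, -0.1469, 0.3053]
orientation: [0.045, 0.999, -0.0, 0.0]
wrist_force: [-1.0, 0.7, -0.4]
width: 0.699
finger_force: 0.0
```

```bash
python3 - <<'E'
from h import *
s=ctrl.sense();print(np.round(s['tcp_pos'],4));shot('wrist','w2.png');print(s['time_s'])
pts('wrist',['mid_grip','crate_mid','top_grip','jug','jug_strap','bulb_1'])
rect('crate_mid',.16,s);rect('crate_base',.1,s)
E
```

```text
[ 0.5724 -0.1469  0.3053]
13.575
wrist mid_grip [([0.572, -0.145, 0.154], 0.76), ([0.515, 0.165, 0.017], 0.52)]
wrist crate_mid [([0.573, -0.144, 0.094], 0.79)]
wrist top_grip []
wrist jug [([0.515, 0.162, 0.02], 0.39)]
wrist jug_strap [([0.558, 0.166, 0.124], 0.85)]
wrist bulb_1 [([0.418, -0.0, 0.002], 0.86), ([0.53, -0.001, -0.001], 0.64), ([0.394, -0.11, -0.002], 0.63), ([0.742, 0.286, 0.0], 0.56)]
crate_mid 0.74 rect mm [ 572. -144.] [131. 151.] 85.1 
crate_mid 0.33 rect mm [541. 104.] [127. 121.] 26.5 cut
crate_base 0.62 rect mm [ 500. -106.] [23.  0.] 84.8
```

View pics/w2.png

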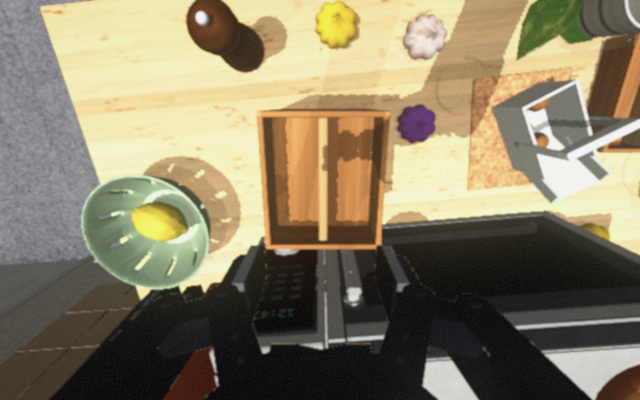

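The mid crate's board is at (324,180) with the rim around it, centred and turned -4.9°. Gripping it.

Call:
servo_tool(
  linear=[
    [0,0.07,0.7],
    [0,0,0.9],
    [0,0,0.9],
    [0,0,0.9],
    [0,0,0.8],
    [0,0,0.4],
    [0,0,0],
  ],
  dr=[
    [0,0,0],
    [0,0,0],
    [0,0,0],
    [0,0,0],
    [0,0,0],
    [0,0,0],
    [0,0,0],
  ],
)

```text
time_s: 14.9
tcp_pos: [0.5726, -0.1411, 0.1198]
orientation: [0.043, 0.999, 0.0, -0.001]
wrist_force: [0.5, 0.0, 0.5]
width: 0.701
finger_force: 0.0
```

Call:
servo_tool(
  linear=[
    [0,0,0],
    [0,0,0],
    [0,0,0],
    [0,0,0],
    [0,0,0],
  ],
  dr=[
    [0,0,0],
    [0,0,0],
    [0,0,0],
    [0,0,0],
    [0,0,0],
  ],
  hand=0,
)

```text
time_s: 15.52
tcp_pos: [0.5739, -0.1421, 0.1217]
orientation: [0.043, 0.999, -0.0, 0.001]
wrist_force: [-0.7, -1.4, 5.9]
width: 0.105
finger_force: 50.5
```

Call:
servo_tool(
  linear=[
    [0,0,-0.3],
    [0,0,-0.6],
    [0,0,-0.8],
    [0,0,-0.8],
    [0,0,-0.8],
    [0,0,-0.5],
  ],
  dr=[
    [0,0,0],
    [0,0,0],
    [0,0,0],
    [0,0,0],
    [0,0,0],
    [0,0,0],
  ],
)

```text
time_s: 16.27
tcp_pos: [0.573, -0.1411, 0.274]
orientation: [0.043, 0.999, 0.0, 0.0]
wrist_force: [1.0, -0.0, -3.7]
width: 0.108
finger_force: 49.3
```

```bash
python3 - <<'E'
from h import *
go([.455,-.39,.27])
E
```

```text
tcp [ 0.573 -0.141  0.274] t 16.275 shift shares [ 2.41 -6.45  0.09]
```

Call:
servo_tool(
  linear=[
    [0.15,-0.4,0],
    [0.25,-0.7,0],
    [0.3,-0.8,0],
    [0.3,-0.8,0],
    [0.3,-0.8,0],
    [0.3,-0.8,0],
    [0.3,-0.8,0],
    [0.3,-0.8,0],
    [0.21,-0.55,0],
    [0,0,0],
  ],
  dr=[
    [0,0,0],
    [0,0,0],
    [0,0,0],
    [0,0,0],
    [0,0,0],
    [0,0,0],
    [0,0,0],
    [0,0,0],
    [0,0,0],
    [0,0,0],
  ],
)

```text
time_s: 17.52
tcp_pos: [0.4512, -0.3926, 0.2712]
orientation: [0.046, 0.999, 0.0, -0.002]
wrist_force: [-0.0, -0.7, -2.6]
width: 0.112
finger_force: 49.4
```

Call:
servo_tool(
  linear=[
    [0,0,0.5],
    [0,0,0.9],
    [0,0,0.9],
    [0,0,0.9],
    [0,0,0.9],
    [0,0,0.8],
    [0,0,0.5],
    [0,0,0.3],
    [0,0,0.2],
    [0,0,0.13],
    [0,0,0.1],
    [0,0,0],
  ],
  dr=[
    [0,0,0],
    [0,0,0],
    [0,0,0],
    [0,0,0],
    [0,0,0],
    [0,0,0],
    [0,0,0],
    [0,0,0],
    [0,0,0],
    [0,0,0],
    [0,0,0],
    [0,0,0],
  ],
)

```text
time_s: 19.02
tcp_pos: [0.4551, -0.3903, 0.0274]
orientation: [0.043, 0.999, 0.0, 0.0]
wrist_force: [-0.1, 0.1, -1.9]
width: 0.105
finger_force: 49.2
```

Call:
servo_tool(
  linear=[
    [0,0,0.04],
    [0,0,0],
    [0,0,0],
    [0,0,0],
    [0,0,-0.3],
    [0,0,-1],
    [0,0,-1],
    [0,0,-1],
    [0,0,-1],
    [0,0,-1],
    [0,0,-1],
    [0,0,-0.6],
  ],
  dr=[
    [0,0,0],
    [0,0,0],
    [0,0,0],
    [0,0,0],
    [0,0,0],
    [0,0,0],
    [0,0,0],
    [0,0,0],
    [0,0,0],
    [0,0,0],
    [0,0,0],
    [0,0,0],
  ],
  hand=50,
)

```text
time_s: 20.52
tcp_pos: [0.455, -0.391, 0.305]
orientation: [0.043, 0.999, -0.001, 0.002]
wrist_force: [0.6, -0.5, -0.0]
width: 0.587
finger_force: 0.0
```

Call:
servo_tool(
  linear=[
    [-0.09,0.937,0],
    [-0.09,0.937,0],
    [-0.09,0.937,0],
    [-0.09,0.937,0],
    [-0.09,0.937,0],
    [-0.09,0.937,0],
    [-0.09,0.937,0],
    [-0.09,0.937,0],
    [-0.09,0.937,0],
    [-0.09,0.937,0],
    [-0.09,0.937,0],
  ],
  dr=[
    [0,0,0],
    [0,0,0],
    [0,0,0],
    [0,0,0],
    [0,0,0],
    [0,0,0],
    [0,0,0],
    [0,0,0],
    [0,0,0],
    [0,0,0],
    [0,0,0],
  ],
)

```text
time_s: 21.9
tcp_pos: [0.5296, 0.0179, 0.3026]
orientation: [0.043, 0.999, 0.0, 0.001]
wrist_force: [-0.9, 0.3, -0.2]
width: 0.584
finger_force: 0.0
```

Call:
servo_tool(
  linear=[
    [-0.09,0.937,0],
    [-0.09,0.937,0],
    [-0.09,0.937,0],
    [-0.09,0.937,0],
    [0,0,0],
    [0,0,0],
    [0,0,0],
    [0,0,0],
    [0,0,0],
    [0,0,0],
    [0,0,0],
  ],
  dr=[
    [0,0,0],
    [0,0,0],
    [0,0,0],
    [0,0,0],
    [0,0,0.99],
    [0,0,0.99],
    [0,0,0.99],
    [0,0,0.99],
    [0,0,0.99],
    [0,0,0.99],
    [0,0,0.99],
  ],
)

```text
time_s: 23.28
tcp_pos: [0.5567, 0.1648, 0.3026]
orientation: [0.316, 0.949, 0.0, 0.0]
wrist_force: [-0.2, 0.4, 0.6]
width: 0.589
finger_force: 0.0
```

Call:
servo_tool(
  linear=[
    [0,0,0],
    [0,0,0],
    [0,0,0],
    [0,0,0],
    [0,0,0],
    [0,0,0],
    [0,0,0],
    [0,0,0],
  ],
  dr=[
    [0,0,0.99],
    [0,0,0.99],
    [0,0,0.99],
    [0,0,0.99],
    [0,0,0.99],
    [0,0,0.99],
    [0,0,0.99],
    [0,0,0],
  ],
)

```text
time_s: 24.28
tcp_pos: [0.5567, 0.165, 0.3024]
orientation: [0.562, 0.827, 0.0, 0.0]
wrist_force: [0.4, -0.2, -0.5]
width: 0.585
finger_force: 0.0
```

```bash
python3 - <<'E'
from h import *
s=ctrl.sense();print(np.round(s['tcp_pos'],4),np.round(s['q'],2));shot('wrist','w3.png')
pts('wrist',['jug','jug_strap','jug_lip','mat','walnut_1','bulb_1'])
shot('top','t3.png');pts('top',['jug','jug_strap','jug_lip','mid_grip','top_grip','crate_mid','crate_base','crate_top','bulb_1'])
rect('crate_base',.1,s,'top')
go([.557,.166,.10],.378)
E
```

```text
[0.5567 0.165  0.3024] [-0.81  0.26  0.56  1.62 -0.14  1.3   0.15]
wrist jug [([0.556, 0.163, 0.004], 0.82)]
wrist jug_strap [([0.557, 0.168, 0.126], 0.65), ([0.572, -0.148, -0.002], 0.58)]
wrist jug_lip [([0.64, 0.201, 0.069], 0.69), ([0.517, 0.318, -0.0], 0.57)]
wrist mat []
wrist walnut_1 [([0.514, 0.163, 0.019], 0.68), ([0.572, 0.175, 0.026], 0.67), ([0.528, 0.137, 0.026], 0.61), ([0.552, 0.148, 0.025], 0.43)]
wrist bulb_1 [([0.53, -0.005, 0.002], 0.95), ([0.397, -0.111, -0.003], 0.68), ([0.744, 0.286, -0.001], 0.6)]
top jug [([0.402, 0.251, -0.001], 0.64)]
top jug_strap [([0.662, 0.418, -0.001], 0.49)]
top jug_lip []
top mid_grip [([0.455, -0.394, 0.06], 0.95)]
top top_grip [([0.519, 0.319, 0.083], 0.72)]
top crate_mid [([0.456, -0.395, -0.004], 0.68)]
top crate_base [([0.572, -0.141, -0.001], 0.63)]
top crate_top [([0.522, 0.313, 0.0], 0.7)]
top bulb_1 [([0.392, -0.112, -0.002], 0.71), ([0.743, 0.283, -0.0], 0.49), ([0.42, 0.009, 0.002], 0.48), ([0.659, 0.418, 0.0], 0.46)]
crate_base 0.66 rect mm [ 567. -138.] [142. 162.] 85.1 
tcp [0.557 0.165 0.302] t 25.175 shift shares [0.01 0.01 5.04]
 turn shares [ 0.   -0.   -0.02]
 turn shares [-0.   -0.   39.25]
```

View pics/w3.png

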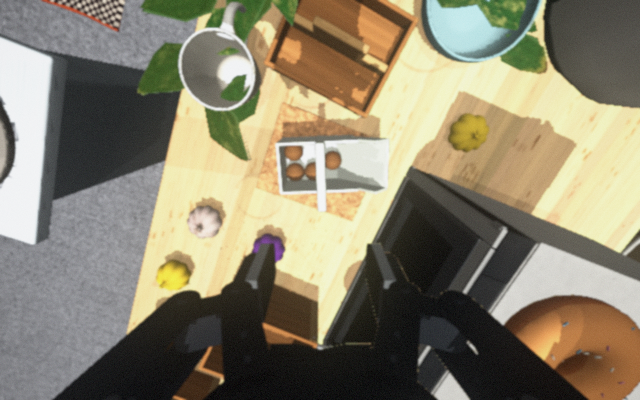

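The jug sits on its mat at (330,165), with four walnuts visible in the tub and the strap across (320,175). The strap is aligned with the tool, so I'm gripping the jug now.

Call:
servo_tool(
  linear=[
    [0,0,0.8],
    [0,0,0.9],
    [0,0,0.9],
    [0,0,0.9],
    [0,0,0.8],
    [0,0,0.45],
    [0,0,0.15],
    [0,0,0],
  ],
  dr=[
    [0,0,0],
    [0,0,0],
    [0,0,0],
    [0,0,0],
    [0,0,0],
    [0,0,0],
    [0,0,0],
    [0,0,0],
  ],
)

```text
time_s: 26.18
tcp_pos: [0.5573, 0.1654, 0.1063]
orientation: [0.562, 0.827, 0.0, 0.0]
wrist_force: [0.5, 0.8, -0.3]
width: 0.58
finger_force: 0.0
```

Call:
servo_tool(
  linear=[
    [0,0,0],
    [0,0,0],
    [0,0,0],
    [0,0,0],
    [0,0,0],
    [0,0,0],
  ],
  dr=[
    [0,0,0],
    [0,0,0],
    [0,0,0],
    [0,0,0],
    [0,0,0],
    [0,0,0],
  ],
  hand=0,
  grip_force=90,
)

```text
time_s: 26.92
tcp_pos: [0.5575, 0.1656, 0.1068]
orientation: [0.562, 0.827, 0.001, 0.0]
wrist_force: [-0.5, 0.5, 5.5]
width: 0.098
finger_force: 88.5
```

Call:
servo_tool(
  linear=[
    [0,0,-0.2],
    [0,0,-0.5],
    [0,0,-0.8],
    [0,0,-0.8],
    [0,0,-0.8],
    [0,0,-0.8],
    [0,0,-0.6],
    [0,0,0],
  ],
  dr=[
    [0,0,0],
    [0,0,0],
    [0,0,0],
    [0,0,0],
    [0,0,0],
    [0,0,0],
    [0,0,0],
    [0,0,0],
  ],
)

```text
time_s: 27.92
tcp_pos: [0.5575, 0.1653, 0.2871]
orientation: [0.562, 0.827, 0.001, 0.001]
wrist_force: [-1.2, 0.5, -3.2]
width: 0.099
finger_force: 87.7
```

```bash
cat > fk.py <<'E'
import numpy as np, itertools
from scipy.spatial.transform import Rotation as R
from scipy.optimize import least_squares
data=[([-1.212,.3992,.045,1.538,-.0187,1.2069,-.0507],[.28697,.58249,.23024],[.22683,.97393,-.00099,-.00015])]
E
python3 - <<'E'
from h import *
s=ctrl.sense();print(s['q'].tolist(),s['tcp_pos'].tolist(),s['orientation'].tolist(),s['wrist_force'],s['width'])
E
```

```text
[-0.8111678530112294, 0.26796564468234185, 0.5580312473599098, 1.6429286635737332, -0.14790419338268795, 1.2697473679432965, 0.15081274672086908] [0.5575041373653958, 0.1653270356649237, 0.287080639472277] [0.562310568685542, 0.8269245655313846, 0.0013841601255508954, 0.0008193692820703788] [-1.15403202  0.48612251 -3.16495515] 0.09919682889599543
```

```bash
cat >> fk.py <<'E'
data+=[([-.286,.247,.594,1.404,-.138,1.532,1.871],[.5728,-.1452,.4114],[0,1,0,0]),
([-0.81117,0.26797,0.55803,1.64293,-0.1479,1.26975,0.15081],[0.5575,0.16533,0.28708],[0.56231,0.82692,0.00138,0.00082])]
def fk(q,p,s,full=False):
    # p: yaw0,h,L1,a1,L2,a2,L3,yawT
    z=lambda a:R.from_euler('z',a); y=lambda a:R.from_euler('y',a)
    r=z(p[0])*z(s[0]*q[0]); o=np.array([0,0,p[1]])
    r=r*y(q[1])*z(s[1]*q[2]); el=o+r.apply([p[3],0,p[2]])
    r2=r*y(q[3])*z(s[2]*q[4]); w=el+r2.apply([p[5],0,p[4]])
    r3=r2*y(q[5])*z(s[3]*q[6]+p[7]); t=w+r3.apply([0,0,p[6]])+(r2*y(q[5])).apply([p[8],0,0])
    return (t,r3,w,el) if full else (t,r3)
def fit():
    best=None
    for s in itertools.product([1,-1],repeat=4):
        for y0 in (0,1.57,-1.57,3.14):
          for yT in(0,1.57,-1.57,3.14):
            def f(p):
                e=[]
                for q,t,o in data:
                    a,b=fk(q,p,s); e+=list(a-t)+list((b.inv()*R.from_quat(o)).as_rotvec()*.3)
                return np.array(e+list(1e-3*np.array([p[3],p[5],p[8]])))
            r=least_squares(f,[y0,.3,.4,0,.4,0,.25,yT,0],max_nfev=60)
            if best is None or r.cost<best[0]: best=(r.cost,r.x,s)
    return best
if __name__=='__main__':
    b=fit();print(b[0]**.5,np.round(b[1],4),b[2])
E
time python3 fk.py
```

```text
0.0005620462257948276 [-0.0653  0.1142  0.5073  0.0259  0.4747 -0.0054  0.1764  1.5058  0.0164] (-1, -1, -1, -1)
real	0m32.049s
user	0m32.358s
sys	0m0.120s
```

```bash
cat > ik.py <<'E'
from fk import *
P=np.array([-0.0653,0.1142,0.5073,0.0259,0.4747,-0.0054,0.1764,1.5058,0.0164]);S=(-1,-1,-1,-1)
lo=np.array([-2.82,-.49,-1.37,0,-1.36,.23,-2.94])+.05;hi=np.array([2.82,2.23,1.46,2.46,4.5,2,2.94])-.05
def pose(psi,tilt,lip):
    ty=np.array([np.cos(psi),np.sin(psi),0]);tz=np.array([0,0,-1.]);tx=np.cross(ty,tz)
    M=R.from_matrix(np.c_[tx,ty,tz])*R.from_rotvec([tilt,0,0])
    return lip-M.apply([0,.087,.035]),M
def ik(t,M,q0):
    f=lambda q:np.r_[(fk(q,P,S)[0]-t)*10,(fk(q,P,S)[1].inv()*M).as_rotvec()*3,.01*(q-q0)]
    r=least_squares(f,np.clip(q0,lo+1e-3,hi-1e-3),bounds=(lo,hi),max_nfev=80);return r.x,np.abs(r.fun[:6]).max()
if __name__=='__main__':
    C=np.array([.572,-.142,0]);q00=np.array(data[2][0])
    for deg in (-60,-90,-110,-130,-150,-180):
        psi=np.radians(deg);d=np.array([np.cos(psi),np.sin(psi),0]);q=q00.copy();q[6]-=(0.378-psi);q[6]=np.clip(q[6],-2.8,2.8);q[0]+=.4
        out=[]
        for til in np.radians([0,20,40,60,72]):
            q,e=ik(*pose(psi,til,C-.03*d+[0,0,.135]),q);out.append(round(e,3))
        t,_,w,el=fk(q,P,S,True);print(deg,out,np.round(q,2),'wrist',np.round(w,2),'elbow',np.round(el,2))
E
python3 ik.py
```

```text
-60 [np.float64(0.0), np.float64(0.0), np.float64(0.0), np.float64(0.0), np.float64(0.0)] [ 0.6   0.62 -0.41  1.54 -0.62  1.95 -0.85] wrist [ 0.66 -0.26  0.27] elbow [ 0.25 -0.19  0.51]
-90 [np.float64(0.0), np.float64(0.0), np.float64(0.0), np.float64(0.0), np.float64(0.0)] [ 0.2   0.51  0.25  1.7  -1.12  1.81 -0.85] wrist [ 0.58 -0.29  0.27] elbow [ 0.26 -0.08  0.54]
-110 [np.float64(0.0), np.float64(0.0), np.float64(0.0), np.float64(0.0), np.float64(0.0)] [ 0.23  0.43  0.23  1.82 -1.3   1.55 -0.94] wrist [ 0.53 -0.28  0.27] elbow [ 0.22 -0.07  0.56]
-130 [np.float64(0.0), np.float64(0.0), np.float64(0.0), np.float64(0.0), np.float64(0.0)] [ 0.94  0.4  -0.62  1.94 -1.31  1.01 -1.02] wrist [ 0.49 -0.26  0.27] elbow [ 0.13 -0.18  0.57]
-150 [np.float64(0.0), np.float64(0.0), np.float64(0.0), np.float64(0.0), np.float64(0.044)] [ 1.42  0.65 -1.32  2.04 -1.31  0.36 -1.02] wrist [ 0.45 -0.23  0.28] elbow [ 0.05 -0.31  0.52]
-180 [np.float64(0.0), np.float64(0.0), np.float64(0.0), np.float64(0.306), np.float64(0.712)] [ 1.22  0.22 -0.99  2.02 -1.31  0.28 -1.57] wrist [ 0.45 -0.2   0.35] elbow [ 0.06 -0.11  0.61]
```

Call:
servo_tool(
  linear=[
    [0,0,0],
    [0,0,0],
    [0,0,0],
    [0,0,0],
    [0,0,0],
    [0,0,0],
    [0,0,0],
    [0,0,0],
    [0,0,0],
    [0,0,0],
    [0,0,0],
    [0,0,0],
  ],
  dr=[
    [0,0,0.974],
    [0,0,0.974],
    [0,0,0.974],
    [0,0,0.974],
    [0,0,0.974],
    [0,0,0.974],
    [0,0,0.974],
    [0,0,0.974],
    [0,0,0.974],
    [0,0,0.974],
    [0,0,0.974],
    [0,0,0.974],
  ],
)

```text
time_s: 29.42
tcp_pos: [0.5555, 0.165, 0.2835]
orientation: [0.875, 0.484, -0.002, -0.0]
wrist_force: [0.4, 0.1, -3.5]
width: 0.098
finger_force: 87.7
```

Call:
servo_tool(
  linear=[
    [0,0,0],
    [0,0,0],
    [0,0,0],
    [0,0,0],
    [0,0,0],
    [0,0,0],
    [0,0,0],
    [0,0,0],
    [0,0,0],
    [0,0,0],
    [0,0,0],
    [0,0,0],
  ],
  dr=[
    [0,0,0.974],
    [0,0,0.974],
    [0,0,0.974],
    [0,0,0.974],
    [0,0,0.974],
    [0,0,0.974],
    [0,0,0.974],
    [0,0,0.974],
    [0,0,0.974],
    [0,0,0.974],
    [0,0,0.974],
    [0,0,0.974],
  ],
)

```text
time_s: 30.92
tcp_pos: [0.5555, 0.1651, 0.2836]
orientation: [0.999, 0.037, -0.002, 0.001]
wrist_force: [-0.5, 0.2, -2.6]
width: 0.094
finger_force: 87.7
```

Call:
servo_tool(
  linear=[
    [0,0,0],
    [0.06,0.6,0.2],
    [0.06,0.8,0.4],
    [0.06,0.8,0.4],
    [0.06,0.8,0.4],
    [0.06,0.8,0.4],
    [0.06,0.6,0.38],
    [0,0.35,0],
    [0,0,0],
  ],
  dr=[
    [0,0,0.974],
    [0,0,0],
    [0,0,0],
    [0,0,0],
    [0,0,0],
    [0,0,0],
    [0,0,0],
    [0,0,0],
    [0,0,0],
  ],
)

```text
time_s: 32.05
tcp_pos: [0.5704, -0.0251, 0.1981]
orientation: [1.0, -0.001, -0.001, -0.0]
wrist_force: [0.4, -0.2, -3.3]
width: 0.101
finger_force: 87.8
```

```bash
python3 - <<'E'
from h import *
from ik import fk,P,S
s=ctrl.sense();print(np.round(s['tcp_pos'],4),np.round(s['q'],2),fk(s['q'],P,S)[0]-s['tcp_pos'])
shot('top','t4.png');pts('top',['jug_lip','crate_base','jug','bulb_1'])
go([.572,-.025,.2],-1.571)
E
```

```text
[ 0.5704 -0.0251  0.1981] [-0.73  0.42  0.91  1.79 -0.36  1.12 -1.27] [-1.50159264e-05 -4.50480420e-03 -5.28539505e-03]
top jug_lip [([0.572, -0.116, 0.162], 0.49)]
top crate_base [([0.572, -0.138, 0.002], 0.98), ([0.456, -0.392, -0.003], 0.44)]
top jug [([0.562, 0.154, 0.002], 0.67), ([0.572, -0.024, 0.101], 0.63)]
top bulb_1 [([0.743, 0.281, -0.002], 0.65), ([0.396, -0.115, -0.0], 0.62)]
tcp [ 0.571 -0.023  0.199] t 32.3 shift shares [ 0.01  0.04 -0.03]
 turn shares [-0.01 -0.01  0.02]
 turn shares [ 2.000e-02 -1.000e-02 -3.925e+01]
```

View pics/t4.png

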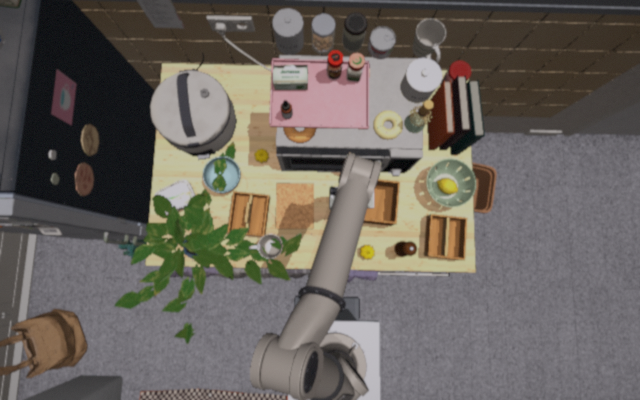

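The jug is over the near half of the base crate. The lip is at about (372,195), and the mat is empty at (295,203). Tilting about the lip.

Call:
servo_tool(
  linear=[
    [0,0.077,-0.171],
    [0,0.077,-0.171],
    [0,0.077,-0.171],
    [0,0.077,-0.171],
    [0,0.077,-0.171],
    [0,0.077,-0.171],
  ],
  dr=[
    [1,0,0],
    [1,0,0],
    [1,0,0],
    [1,0,0],
    [1,0,0],
    [1,0,0],
  ],
)

```text
time_s: 33.05
tcp_pos: [0.5715, -0.0508, 0.2352]
orientation: [0.971, 0.001, 0.001, -0.238]
wrist_force: [-0.2, 0.3, -2.6]
width: 0.101
finger_force: 87.9
```

```bash
python3 - <<'E'
from h import *
s=ctrl.sense();r=R.from_quat(s['orientation']);print(np.round(s['tcp_pos'],4),np.round(s['q'],2),'lip',r.apply([0,.087,.035])+s['tcp_pos'],'tilt',np.arccos(-r.as_matrix()[2,2]),s['width'])
E
```

```text
[ 0.5715 -0.0508  0.2352] [-0.29  0.45  0.76  1.7  -0.74  1.42 -0.88] lip [ 0.57163311 -0.11172414  0.1639502 ] tilt 0.4809463359593067 0.10067936358235756
```

Call:
servo_tool(
  linear=[
    [0,0.157,-0.075],
    [0,0.157,-0.075],
    [0,0.157,-0.075],
    [0,0.157,-0.075],
    [0,0.157,-0.075],
    [0,0.157,-0.075],
    [0,0.077,-0.171],
  ],
  dr=[
    [1,0,0],
    [1,0,0],
    [1,0,0],
    [1,0,0],
    [1,0,0],
    [1,0,0],
    [1,0,0],
  ],
)

```text
time_s: 33.92
tcp_pos: [0.5714, -0.0987, 0.2256]
orientation: [0.868, 0.0, -0.0, -0.496]
wrist_force: [-0.7, 0.5, -3.0]
width: 0.099
finger_force: 88.1
```

```bash
python3 - <<'E'
from h import *
s=ctrl.sense();r=R.from_quat(s['orientation']);print(np.round(s['tcp_pos'],4),np.round(s['q'],2),'lip',r.apply([0,.087,.035])+s['tcp_pos'],'tilt',np.arccos(-r.as_matrix()[2,2]),s['wrist_force'])
E
```

```text
[ 0.5714 -0.0987  0.2256] [ 0.15  0.71  0.58  1.59 -1.06  1.84 -0.58] lip [ 0.57144145 -0.11260874  0.13287744] tilt 1.0391007945547037 [-0.65149476  0.48252778 -2.95147763]
```

Call:
servo_tool(
  linear=[
    [0,0.045,-0.1],
    [0,0.045,-0.1],
    [0,0.045,-0.1],
    [0,0.045,-0.1],
    [0,0.045,-0.1],
    [0,0,0],
    [0,0,0],
    [0,0,0],
    [0,0,0],
    [0,0,0],
    [0,0,0],
    [0,0,0],
  ],
  dr=[
    [0.6,0,0],
    [0.6,0,0],
    [0.6,0,0],
    [0.6,0,0],
    [0.6,0,0],
    [0,0,0],
    [0,0,0],
    [0,0,0],
    [0,0,0],
    [0,0,0],
    [0,0,0],
    [0,0,0],
  ],
)

```text
time_s: 35.42
tcp_pos: [0.571, -0.1202, 0.2268]
orientation: [0.802, -0.0, 0.0, -0.597]
wrist_force: [0.4, 0.2, -3.5]
width: 0.1
finger_force: 88.2
```

```bash
python3 - <<'E'
from h import *
s=ctrl.sense();r=R.from_quat(s['orientation']);print(np.round(s['tcp_pos'],4),np.round(s['q'],2),'lip',r.apply([0,.087,.035])+s['tcp_pos'],'tilt',np.arccos(-r.as_matrix()[2,2]),s['wrist_force'])
shot('top','t5.png');pts('top',['walnut_1','crate_base']);shot('side','s5.png');pts('side',['walnut_1']);shot('wrist','w5.png');pts('wrist',['walnut_1'])
E
```

```text
[ 0.571  -0.1202  0.2268] [ 0.34  0.81  0.41  1.53 -1.11  1.97 -0.57] lip [ 0.57097569 -0.11157577  0.13337856] tilt 1.2800972240879132 [ 0.44807702  0.24517536 -3.45555007]
top walnut_1 [([0.585, -0.192, 0.053], 0.58), ([0.557, -0.188, 0.049], 0.45)]
top crate_base [([0.568, -0.139, 0.003], 0.92), ([0.659, 0.417, 0.0], 0.26)]
side walnut_1 [([0.409, -0.242, 0.001], 0.59)]
wrist walnut_1 []
```

View pics/w5.png

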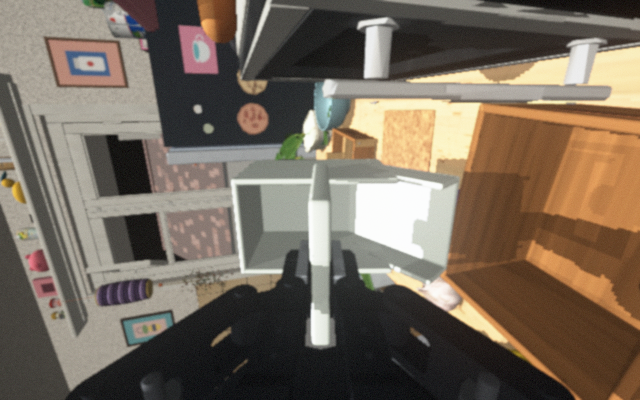

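The tub and spout in the wrist view at (345,220) are empty, so the walnuts went into the base crate. Untilting now and bringing the jug back to the mat.

Call:
servo_tool(
  linear=[
    [0,-0.173,0.12],
    [0,-0.173,0.12],
    [0,-0.173,0.12],
    [0,-0.173,0.12],
    [0,-0.173,0.12],
    [0,-0.173,0.12],
    [0,-0.063,0.1765],
    [0,-0.063,0.1765],
    [0,-0.063,0.1765],
    [0,-0.063,0.1765],
    [0,-0.063,0.1765],
    [0,-0.063,0.1765],
  ],
  dr=[
    [-1,0,0],
    [-1,0,0],
    [-1,0,0],
    [-1,0,0],
    [-1,0,0],
    [-1,0,0],
    [-1,0,0],
    [-1,0,0],
    [-1,0,0],
    [-1,0,0],
    [-1,0,0],
    [-1,0,0],
  ],
)

```text
time_s: 37.28
tcp_pos: [0.5702, -0.0388, 0.2235]
orientation: [0.987, -0.0, -0.001, -0.159]
wrist_force: [-0.0, -0.2, -3.5]
width: 0.101
finger_force: 88.0
```

Call:
servo_tool(
  linear=[
    [0,-0.063,0.1765],
    [0,-0.063,0.1765],
    [0,-0.063,0.1765],
    [0,-0.063,0.1765],
    [0,0,0],
    [0,-0.5,0],
    [0,-0.8,0],
    [0,-0.8,0],
    [0,-0.8,0],
    [0,-0.8,0],
    [0,-0.5,0],
    [0,0,0],
  ],
  dr=[
    [-1,0,0],
    [-1,0,0],
    [-1,0,0],
    [-1,0,0],
    [0,0,0],
    [0,0,0],
    [0,0,0],
    [0,0,0],
    [0,0,0],
    [0,0,0],
    [0,0,0],
    [0,0,0],
  ],
)

```text
time_s: 38.78
tcp_pos: [0.5709, 0.1448, 0.1978]
orientation: [1.0, 0.001, -0.0, -0.0]
wrist_force: [-0.6, -0.7, -2.8]
width: 0.102
finger_force: 88.0
```

```bash
python3 - <<'E'
from h import *
s=ctrl.sense();print(s['orientation'],s['q'].round(2));go([.56,.156,.108],-1.571)
shot('top','t6.png');pts('top',['walnut_1','crate_base','bulb_1','mat','jug'])
E
```

```text
[ 9.99999639e-01  6.29442148e-04 -3.85693033e-04 -4.20467048e-04] [-0.84  0.39  0.68  1.74 -0.27  1.11 -1.65]
tcp [0.571 0.145 0.198] t 38.775 shift shares [-0.27 -0.28  2.25]
 turn shares [-0.01  0.01  0.02]
 turn shares [-2.000e-02 -2.000e-02 -3.925e+01]
top walnut_1 [([0.555, -0.189, 0.048], 0.63), ([0.587, -0.192, 0.049], 0.48)]
top crate_base [([0.57, -0.141, 0.003], 0.87), ([0.648, -0.399, -0.002], 0.48)]
top bulb_1 [([0.418, 0.006, 0.001], 0.62), ([0.396, -0.116, -0.001], 0.61), ([0.533, -0.005, -0.003], 0.58), ([0.743, 0.284, -0.004], 0.5)]
top mat [([0.57, -0.139, -0.0], 0.24)]
top jug [([0.572, 0.146, 0.096], 0.51)]
```

View pics/t6.png

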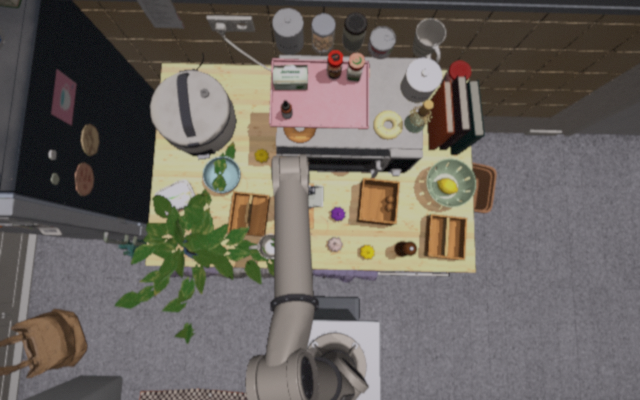

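The walnuts are in the base crate at (388,202). Setting the jug on its mat.

Call:
servo_tool(
  linear=[
    [-0.27,-0.28,0.2],
    [0,0,0.6],
    [0,0,0.6],
    [0,0,0.4],
    [0,0,0.2],
    [0,0,0.12],
    [0,0,0.1],
    [0,0,0.05],
    [0,0,0],
  ],
  dr=[
    [0,0,0],
    [0,0,0],
    [0,0,0],
    [0,0,0],
    [0,0,0],
    [0,0,0],
    [0,0,0],
    [0,0,0],
    [0,0,0],
  ],
)

```text
time_s: 40.2
tcp_pos: [0.5605, 0.1551, 0.1073]
orientation: [1.0, -0.0, 0.0, -0.0]
wrist_force: [1.0, -0.1, -1.8]
width: 0.099
finger_force: 87.9
```

Call:
servo_tool(
  linear=[
    [0,0,0],
    [0,0,0],
    [0,0,0],
    [0,0,-0.4],
    [0,0,-0.9],
    [0,0,-0.9],
    [0,0,-0.9],
    [0,0,-0.9],
    [0,0,-0.9],
  ],
  dr=[
    [0,0,0],
    [0,0,0],
    [0,0,0],
    [0,0,0],
    [0,0,0],
    [0,0,0],
    [0,0,0],
    [0,0,0],
    [0,0,0],
  ],
  hand=45,
)

```text
time_s: 41.32
tcp_pos: [0.5604, 0.1547, 0.3056]
orientation: [1.0, -0.001, 0.001, -0.0]
wrist_force: [0.1, 1.1, -0.2]
width: 0.53
finger_force: 0.0
```

```bash
python3 - <<'E'
from h import *
s=ctrl.sense();shot('wrist','w7.png');pts('wrist',['jug','jug_strap','mat','bulb_1','walnut_1'])
go([.419,.005,.2],0.1);print(s['q'].round(2))
E
```

```text
wrist jug [([0.586, -0.187, 0.022], 0.44)]
wrist jug_strap [([0.566, 0.158, 0.125], 0.66)]
wrist mat []
wrist bulb_1 [([0.397, -0.111, -0.004], 0.86), ([0.416, 0.004, 0.004], 0.77), ([0.745, 0.284, 0.002], 0.75), ([0.529, -0.001, 0.002], 0.56)]
wrist walnut_1 [([0.555, -0.188, 0.047], 0.89), ([0.583, -0.191, 0.047], 0.75), ([0.558, -0.192, 0.023], 0.72), ([0.585, -0.189, 0.019], 0.54)]
tcp [0.56  0.155 0.302] t 41.625 shift shares [-3.51  3.75  2.57]
 turn shares [-1.000e-02  1.000e-02 -2.089e+01]
 turn shares [1.000e-02 1.000e-02 1.838e+01]
[-0.91  0.28  0.72  1.62 -0.19  1.31 -1.74]
```

View pics/w7.png

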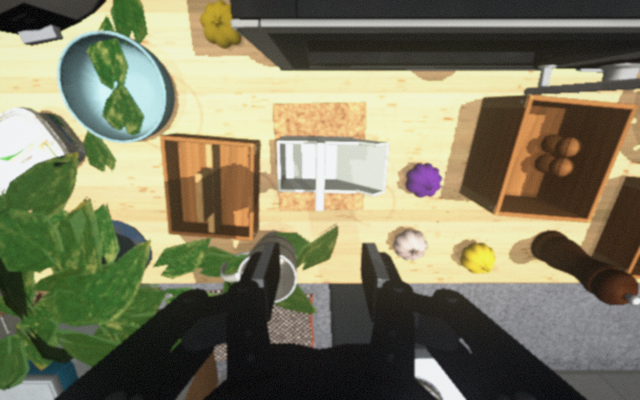

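The jug stands empty on the mat at (330,165), and four walnuts are in the base crate at (558,155). The bulb is at (410,243), and I'm going there with the gripper open.

Call:
servo_tool(
  linear=[
    [-0.6,0.6,0],
    [-0.7,0.75,0],
    [-0.7,0.75,0],
    [-0.7,0.75,0.2],
    [-0.7,0.75,0.6],
    [-0.16,0.15,0.8],
    [0,0,0.8],
    [0,0,0.8],
    [0,0,0.5],
    [0,0,0],
  ],
  dr=[
    [0,0,0],
    [0,0,0],
    [0,0,0],
    [0,0,0],
    [0,0,0],
    [0,0,0],
    [0,0,0],
    [0,0,0],
    [0,0,0],
    [0,0,0],
  ],
  hand=85,
)

```text
time_s: 42.88
tcp_pos: [0.4157, 0.0046, 0.1533]
orientation: [1.0, -0.001, -0.002, 0.001]
wrist_force: [-0.3, 0.5, 0.4]
width: 0.989
finger_force: 0.0
```

```bash
python3 - <<'E'
from h import *
s=ctrl.sense();print(s['q'].round(2),s['tcp_pos'])
shot('wrist','w8.png');pts('wrist',['bulb_1']);shot('side','s8.png');pts('side',['bulb_1'])
E
```

```text
[-0.91  0.08  0.84  2.17 -0.07  0.93 -1.6 ] [0.41571652 0.00456533 0.15329466]
wrist bulb_1 [([0.392, -0.114, -0.004], 0.82), ([0.53, -0.005, -0.002], 0.8), ([0.418, 0.004, 0.003], 0.69)]
side bulb_1 [([0.394, -0.108, -0.0], 0.57), ([0.528, -0.001, -0.0], 0.56), ([0.421, 0.007, -0.002], 0.52), ([0.743, 0.282, 0.0], 0.44)]
```

View pics/w8.png

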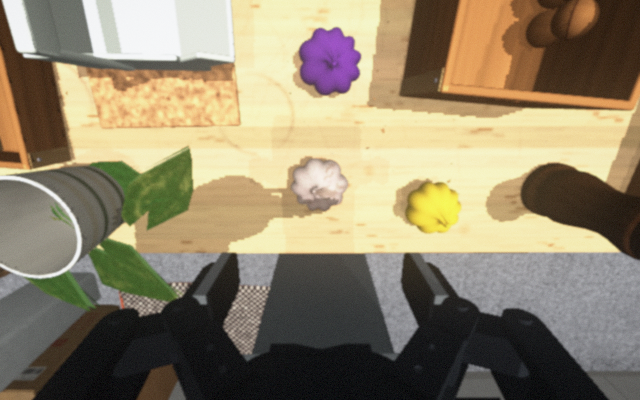

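The white bulb is at (320,183), midway between the fingers. Taking it.

Call:
servo_tool(
  linear=[
    [0.08,0,0.5],
    [0,0,0.7],
    [0,0,0.7],
    [0,0,0.7],
    [0,0,0.5],
    [0,0,0.3],
    [0,0,0.15],
    [0,0,0],
  ],
  dr=[
    [0,0,0],
    [0,0,0],
    [0,0,0],
    [0,0,0],
    [0,0,0],
    [0,0,0],
    [0,0,0],
    [0,0,0],
  ],
)

```text
time_s: 44.08
tcp_pos: [0.4214, 0.0052, 0.0133]
orientation: [1.0, -0.0, 0.0, -0.0]
wrist_force: [-0.7, -0.4, -0.4]
width: 0.997
finger_force: 0.0
```

Call:
servo_tool(
  linear=[
    [0,0,0],
    [0,0,0],
    [0,0,0],
    [0,0,0],
    [0,0,0],
  ],
  dr=[
    [0,0,0],
    [0,0,0],
    [0,0,0],
    [0,0,0],
    [0,0,0],
  ],
  hand=0,
  grip_force=25,
)

```text
time_s: 44.7
tcp_pos: [0.4216, 0.0056, 0.0139]
orientation: [1.0, -0.0, 0.0, -0.001]
wrist_force: [-2.2, 1.4, 8.7]
width: 0.615
finger_force: 24.5
```

Call:
servo_tool(
  linear=[
    [0,0,-0.3],
    [0,0,-0.7],
    [0,0,-0.8],
    [0,0,-0.8],
    [0,0,-0.8],
    [0,0,-0.8],
    [0,0,-0.4],
    [0,0,0],
  ],
  dr=[
    [0,0,0],
    [0,0,0],
    [0,0,0],
    [0,0,0],
    [0,0,0],
    [0,0,0],
    [0,0,0],
    [0,0,0],
  ],
)

```text
time_s: 45.7
tcp_pos: [0.4219, 0.0052, 0.1983]
orientation: [1.0, -0.0, 0.002, -0.001]
wrist_force: [0.2, -1.0, -0.1]
width: 0.616
finger_force: 26.4
```

```bash
python3 - <<'E'
from h import *
s=ctrl.sense();print(s['width'],s['finger_force']);go([.571,-.125,.19],-1.571)
E
```

```text
0.6158020708168361 26.403116480796598
tcp [0.422 0.005 0.198] t 45.7 shift shares [3.73 3.25 0.21]
 turn shares [-0.03 -0.04 -0.  ]
 turn shares [-0.06  0.05 39.27]
```

Call:
servo_tool(
  linear=[
    [0.5,0.5,0],
    [0.8,0.75,0],
    [0.8,0.75,0],
    [0.8,0.75,0],
    [0.83,0.72,0],
    [0,0,0],
    [0,0,0.6],
    [0,0,0.8],
    [0,0,0.8],
    [0,0,0.7],
    [0,0,0.5],
    [0,0,0],
  ],
  dr=[
    [0,0,0],
    [0,0,0],
    [0,0,0],
    [0,0,0],
    [0,0,0],
    [0,0,0],
    [0,0,0],
    [0,0,0],
    [0,0,0],
    [0,0,0],
    [0,0,0],
    [0,0,0],
  ],
)

```text
time_s: 47.2
tcp_pos: [0.5685, -0.1329, 0.0595]
orientation: [1.0, -0.0, -0.002, -0.0]
wrist_force: [-0.4, 0.6, -0.1]
width: 0.614
finger_force: 26.5
```

Call:
servo_tool(
  linear=[
    [0,0,0],
    [0,0,0],
    [0,0,0],
    [0,0,-0.3],
    [0,0,-0.8],
    [0,0,-0.9],
    [0,0,-0.9],
    [0,0,-0.9],
    [0,0,-0.9],
    [0,0,-0.9],
    [0,0,-0.9],
  ],
  dr=[
    [0,0,0],
    [0,0,0],
    [0,0,0],
    [0,0,0],
    [0,0,0],
    [0,0,0],
    [0,0,0],
    [0,0,0],
    [0,0,0],
    [0,0,0],
    [0,0,0],
  ],
  hand=59,
)

```text
time_s: 48.58
tcp_pos: [0.5699, -0.1342, 0.3232]
orientation: [1.0, -0.001, 0.001, -0.0]
wrist_force: [0.8, 0.1, -0.1]
width: 0.694
finger_force: 0.0
```

```bash
python3 - <<'E'
from h import *
s=ctrl.sense();print(s['tcp_pos'],s['q'].round(2))
shot('wrist','w9.png');pts('wrist',['bulb_1','walnut_1','crate_base','jug','mat']);rect('crate_base',.1,s)
shot('top','t9.png');pts('top',['bulb_1','mid_grip','top_grip','jug','mat']);rect('crate_mid',.065,s,'top');rect('crate_top',.05,s,'top')
E
```

```text
[ 0.56985957 -0.1341545   0.32323289] [-0.58  0.34  0.97  1.58 -0.29  1.37 -1.15]
wrist bulb_1 [([0.567, -0.135, 0.006], 0.94), ([0.529, -0.004, -0.002], 0.94), ([0.392, -0.114, -0.003], 0.78), ([0.583, -0.191, 0.047], 0.26)]
wrist walnut_1 [([0.557, -0.189, 0.048], 0.73), ([0.584, -0.189, 0.044], 0.64), ([0.561, 0.157, 0.126], 0.5), ([0.56, -0.192, 0.024], 0.43)]
wrist crate_base [([0.569, -0.148, 0.0], 0.86), ([0.406, 0.254, -0.002], 0.28)]
wrist jug [([0.558, 0.152, 0.001], 0.66), ([0.559, -0.189, 0.022], 0.52)]
wrist mat [([0.568, -0.148, -0.0], 0.39)]
crate_base 0.98 rect mm [ 573. -145.] [132. 152.] 84.8 
top bulb_1 [([0.742, 0.284, -0.002], 0.73), ([0.529, -0.002, -0.002], 0.71), ([0.572, -0.132, 0.009], 0.47)]
top mid_grip [([0.453, -0.395, 0.056], 0.74), ([0.662, 0.417, 0.003], 0.63)]
top top_grip [([0.519, 0.319, 0.085], 0.77)]
top jug [([0.562, 0.157, 0.002], 0.55)]
top mat [([0.563, 0.153, -0.001], 0.82)]
crate_mid 0.56 rect mm [ 453. -380.] [145. 153.] 85.3 
crate_top 0.79 rect mm [521. 315.] [138. 157.] 85.2
```

View pics/w9.png

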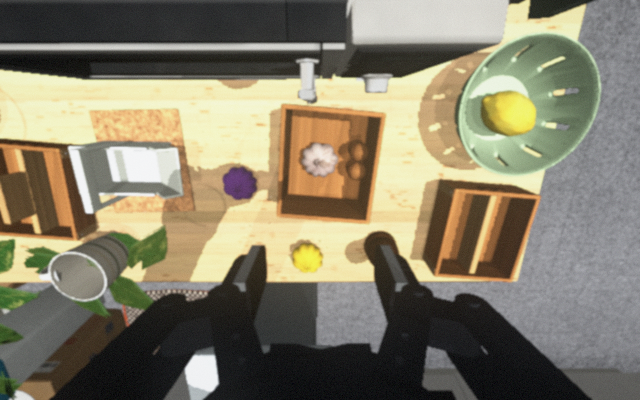

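The bulb is at (320,158) and the walnuts at (357,158), all inside the base crate. Fetching the mid crate.

Call:
servo_tool(
  linear=[
    [-0.2,0.5,0],
    [-0.35,0.8,0],
    [-0.4,0.9,0],
    [-0.4,0.9,0],
    [-0.4,0.9,0],
    [-0.4,0.9,0],
    [-0.4,0.9,0],
    [-0.32,0.61,0],
    [0,0,0],
    [0,0,0],
    [0,0,0],
  ],
  dr=[
    [0,0,0],
    [0,0,0],
    [0,0,0],
    [0,0,0],
    [0,0,0],
    [0,0,0],
    [0,0,0],
    [0,0,0],
    [0,0,0.5],
    [0,0,0.57],
    [0,0,0],
  ],
  hand=60,
)

```text
time_s: 50.7
tcp_pos: [0.4553, -0.3898, 0.3209]
orientation: [0.999, -0.043, -0.0, -0.0]
wrist_force: [-0.7, 0.2, -0.1]
width: 0.706
finger_force: 0.0
```

```bash
python3 - <<'E'
from h import *
s=ctrl.sense();print(s['q'].round(2));go([.4552,-.3907,.0265],np.radians(-94.9))
shot('wrist','w10.png');pts('wrist',['mid_grip','crate_mid']);rect('crate_mid',.065,s)
E
```

```text
[-0.1   0.4   1.02  1.55 -0.34  1.38 -0.71]
tcp [ 0.455 -0.39   0.321] t 50.7 shift shares [0.   0.03 7.36]
 turn shares [-0.01  0.   -0.  ]
 turn shares [0.000e+00 1.000e-02 3.927e+01]
wrist mid_grip [([0.454, -0.393, 0.056], 0.91), ([0.567, -0.137, 0.009], 0.26)]
wrist crate_mid [([0.454, -0.389, -0.003], 0.89)]
crate_mid 0.88 rect mm [ 455. -390.] [131. 151.] 84.7
```

Call:
servo_tool(
  linear=[
    [0,0.03,0.6],
    [0,0,1],
    [0,0,1],
    [0,0,1],
    [0,0,1],
    [0,0,1],
    [0,0,0.9],
    [0,0,0.6],
    [0,0,0.26],
    [0,0,0],
  ],
  dr=[
    [0,0,0],
    [0,0,0],
    [0,0,0],
    [0,0,0],
    [0,0,0],
    [0,0,0],
    [0,0,0],
    [0,0,0],
    [0,0,0],
    [0,0,0],
  ],
)

```text
time_s: 52.15
tcp_pos: [0.4551, -0.3912, 0.0265]
orientation: [0.999, -0.043, -0.0, -0.0]
wrist_force: [-0.3, 0.2, 0.5]
width: 0.7
finger_force: 0.0
```

Call:
servo_tool(
  linear=[
    [0,0,0],
    [0,0,0],
    [0,0,0],
    [0,0,0],
    [0,0,0],
  ],
  dr=[
    [0,0,0],
    [0,0,0],
    [0,0,0],
    [0,0,0],
    [0,0,0],
  ],
  hand=0,
  grip_force=50,
)

```text
time_s: 52.78
tcp_pos: [0.4557, -0.3914, 0.0275]
orientation: [0.999, -0.043, 0.001, -0.0]
wrist_force: [-0.2, 1.2, 5.5]
width: 0.106
finger_force: 50.9
```

Call:
servo_tool(
  linear=[
    [0,0,-0.2],
    [0,0,-0.6],
    [0,0,-0.9],
    [0,0,-0.9],
    [0,0,-0.9],
    [0,0,-0.9],
    [0,0,-0.9],
    [0,0,-0.6],
    [0,0,-0.3],
    [0,0,0],
  ],
  dr=[
    [0,0,0],
    [0,0,0],
    [0,0,0],
    [0,0,0],
    [0,0,0],
    [0,0,0],
    [0,0,0],
    [0,0,0],
    [0,0,0],
    [0,0,0],
  ],
)

```text
time_s: 54.02
tcp_pos: [0.455, -0.3913, 0.2746]
orientation: [0.999, -0.043, 0.0, -0.0]
wrist_force: [-0.1, 0.2, -3.3]
width: 0.107
finger_force: 49.8
```

```bash
python3 - <<'E'
from h import *
go([.573,-.1447,.27],np.radians(-94.95))
E
```

```text
tcp [ 0.455 -0.391  0.275] t 54.025 shift shares [ 2.41 -6.4   0.12]
 turn shares [-0. -0.  0.]
 turn shares [ 1.000e-02 -0.000e+00 -3.927e+01]
```

Call:
servo_tool(
  linear=[
    [0.15,-0.4,0],
    [0.25,-0.7,0],
    [0.3,-0.8,0],
    [0.3,-0.8,0],
    [0.3,-0.8,0],
    [0.3,-0.8,0],
    [0.3,-0.8,0],
    [0.25,-0.65,0],
    [0.16,-0.42,0],
    [0.1,-0.23,0],
    [0,0,0],
    [0,0,0],
  ],
  dr=[
    [0,0,0],
    [0,0,0],
    [0,0,0],
    [0,0,0],
    [0,0,0],
    [0,0,0],
    [0,0,0],
    [0,0,0],
    [0,0,0],
    [0,0,0],
    [0,0,0],
    [0,0,0],
  ],
)

```text
time_s: 55.52
tcp_pos: [0.5725, -0.146, 0.2747]
orientation: [0.999, -0.044, -0.0, 0.0]
wrist_force: [-0.0, -0.1, -2.3]
width: 0.105
finger_force: 49.6
```

Call:
servo_tool(
  linear=[
    [0,0,0.5],
    [0,0,0.9],
    [0,0,0.9],
    [0,0,0.7],
    [0,0,0.35],
    [0,0,0.15],
    [0,0,0],
    [0,0,0],
  ],
  dr=[
    [0,0,0],
    [0,0,0],
    [0,0,0],
    [0,0,0],
    [0,0,0],
    [0,0,0],
    [0,0,0],
    [0,0,0],
  ],
)

```text
time_s: 56.52
tcp_pos: [0.5739, -0.1449, 0.1357]
orientation: [0.999, -0.043, 0.001, 0.0]
wrist_force: [0.6, -0.2, -1.8]
width: 0.107
finger_force: 49.5
```

```bash
python3 - <<'E'
from h import *
s=ctrl.sense()
go([.573,-.1447,.1215],np.radians(-94.95))
shot('side','s11.png');pts('side',['crate_base','crate_mid']);shot('wrist','w11.png');pts('wrist',['jug','mid_grip','crate_base']);rect('crate_mid',.173,s)
E
```

```text
tcp [ 0.574 -0.145  0.136] t 56.525 shift shares [-0.02 -0.    0.35]
 turn shares [ 0.   -0.03  0.  ]
 turn shares [  0.04   0.   -39.27]
side crate_base [([0.572, -0.144, 0.164], 0.73), ([0.573, -0.144, -0.001], 0.63), ([0.561, 0.156, 0.006], 0.44)]
side crate_mid [([0.569, -0.146, 0.11], 0.67), ([0.524, 0.315, -0.003], 0.31)]
wrist jug [([0.562, 0.151, 0.004], 0.66)]
wrist mid_grip [([0.572, -0.148, 0.165], 0.59)]
wrist crate_base []
crate_mid 0.92 rect mm [ 598. -147.] [129. 104.] 84.9 
crate_mid 0.46 rect mm [618. -44.] [65. 36.] 1.4 cut
```

Aligned to within a millimetre. Lowering into the rim and releasing.

Call:
servo_tool(
  linear=[
    [-0.02,0,0.1],
    [0,0,0.1],
    [0,0,0.08],
    [0,0,0.06],
    [0,0,0.04],
    [0,0,0],
    [0,0,0],
  ],
  dr=[
    [0,0,0],
    [0,0,0],
    [0,0,0],
    [0,0,0],
    [0,0,0],
    [0,0,0],
    [0,0,0],
  ],
)

```text
time_s: 57.8
tcp_pos: [0.5722, -0.1444, 0.1224]
orientation: [0.999, -0.043, -0.0, -0.002]
wrist_force: [-7.2, 4.7, 19.0]
width: 0.107
finger_force: 52.9
```

Contact came at the seated height (0.122). Releasing, then going for the top crate.

Call:
servo_tool(
  linear=[
    [0,0,-0.03],
    [0,0,0],
    [0,0,0],
    [0,0,0],
    [0,0,-0.3],
    [0,0,-0.9],
    [0,0,-0.9],
    [0,0,-0.9],
    [0,0,-0.9],
    [0,0,-0.9],
    [0,0,0],
  ],
  dr=[
    [0,0,0],
    [0,0,0],
    [0,0,0],
    [0,0,0],
    [0,0,0],
    [0,0,0],
    [0,0,0],
    [0,0,0],
    [0,0,0],
    [0,0,0],
    [0,0,0],
  ],
  hand=50,
)

```text
time_s: 59.18
tcp_pos: [0.5738, -0.1458, 0.3164]
orientation: [0.999, -0.043, 0.003, 0.0]
wrist_force: [-0.8, 1.3, -0.2]
width: 0.587
finger_force: 0.0
```

```bash
python3 - <<'E'
from h import *
s=ctrl.sense();print(s['q'].round(2))
shot('wrist','w12.png');pts('wrist',['mid_grip','crate_mid','jug','jug_strap','mat']);rect('crate_mid',.16,s)
go([.5226,.318,.31],np.radians(-94.9))
E
```

```text
[-0.58  0.38  1.02  1.58 -0.33  1.36 -1.18]
wrist mid_grip [([0.57, -0.146, 0.151], 0.74)]
wrist crate_mid [([0.57, -0.143, 0.092], 0.8)]
wrist jug []
wrist jug_strap [([0.564, 0.158, 0.127], 0.55)]
wrist mat [([0.524, 0.318, 0.084], 0.5)]
crate_mid 0.96 rect mm [ 572. -145.] [131. 151.] 84.4 
crate_mid 0.5 rect mm [582.  75.] [ 74. 130.] 10.8 
tcp [ 0.572 -0.144  0.312] t 59.525 shift shares [ -2.22 -11.41   0.05]
 turn shares [-0.    0.02 -0.01]
 turn shares [ 0.04  0.   39.26]
```

View pics/w12.png

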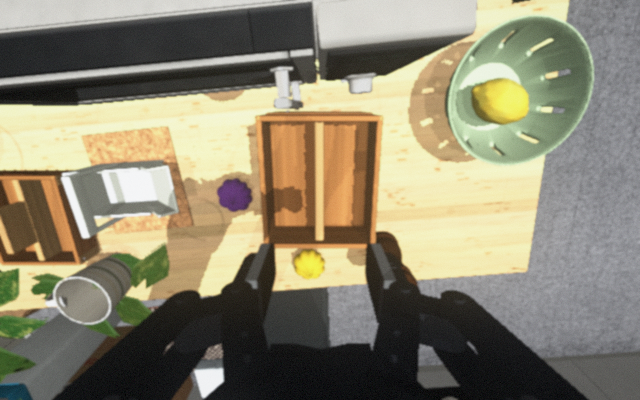

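The mid crate sits squarely on the base at (320,180), its board in line. Now the top crate.

Call:
servo_tool(
  linear=[
    [-0.1,-0.5,0],
    [-0.16,-0.8,0],
    [-0.18,-0.92,0],
    [-0.18,-0.92,0],
    [-0.18,-0.92,0],
    [-0.18,-0.92,0],
    [-0.18,-0.92,0],
    [-0.18,-0.92,0],
    [-0.18,-0.92,0],
    [-0.18,-0.92,0],
    [-0.18,-0.92,0],
  ],
  dr=[
    [0,0,0],
    [0,0,0],
    [0,0,0],
    [0,0,0],
    [0,0,0],
    [0,0,0],
    [0,0,0],
    [0,0,0],
    [0,0,0],
    [0,0,0],
    [0,0,0],
  ],
)

```text
time_s: 60.9
tcp_pos: [0.53, 0.2449, 0.3121]
orientation: [0.999, -0.043, -0.0, 0.0]
wrist_force: [0.7, 0.1, -0.6]
width: 0.59
finger_force: 0.0
```

Call:
servo_tool(
  linear=[
    [-0.18,-0.92,0],
    [-0.16,-0.91,0],
    [0,0,0],
    [0,0,0],
  ],
  dr=[
    [0,0,0],
    [0,0,0],
    [0,0,0],
    [0,0,0],
  ],
)

```text
time_s: 61.4
tcp_pos: [0.5233, 0.3167, 0.3122]
orientation: [0.999, -0.044, -0.0, 0.001]
wrist_force: [-0.0, -0.6, 0.6]
width: 0.586
finger_force: 0.0
```

```bash
python3 - <<'E'
from h import *
s=ctrl.sense();print(s['q'].round(2))
shot('wrist','w13.png');pts('wrist',['top_grip','crate_top']);rect('crate_top',.05,s)
go([.5226,.318,.0575],np.radians(-94.9))
E
```

```text
[-1.29  0.41  0.93  1.53 -0.33  1.37 -1.98]
wrist top_grip [([0.524, 0.318, 0.082], 0.83), ([0.564, 0.153, 0.122], 0.16)]
wrist crate_top [([0.516, 0.318, -0.001], 0.65)]
crate_top 0.73 rect mm [524. 316.] [131. 150.] 85.2 
tcp [0.524 0.316 0.313] t 61.6 shift shares [-0.03 -0.04  6.38]
 turn shares [-0.   -0.   -0.04]
 turn shares [-0.    0.   39.23]
```

Call:
servo_tool(
  linear=[
    [0,-0.04,0.6],
    [0,0,1],
    [0,0,1],
    [0,0,1],
    [0,0,1],
    [0,0,0.9],
    [0,0,0.6],
    [0,0,0.26],
    [0,0,0],
  ],
  dr=[
    [0,0,0],
    [0,0,0],
    [0,0,0],
    [0,0,0],
    [0,0,0],
    [0,0,0],
    [0,0,0],
    [0,0,0],
    [0,0,0],
  ],
)

```text
time_s: 62.72
tcp_pos: [0.5235, 0.3191, 0.0583]
orientation: [0.999, -0.043, -0.0, 0.0]
wrist_force: [-0.8, -0.3, -0.3]
width: 0.584
finger_force: 0.0
```

Call:
servo_tool(
  linear=[
    [0,0,0],
    [0,0,0],
    [0,0,0],
    [0,0,0],
    [0,0,0],
  ],
  dr=[
    [0,0,0],
    [0,0,0],
    [0,0,0],
    [0,0,0],
    [0,0,0],
  ],
  hand=0,
)

```text
time_s: 63.35
tcp_pos: [0.5241, 0.3197, 0.0594]
orientation: [0.999, -0.043, 0.001, -0.001]
wrist_force: [-0.5, -1.0, 6.2]
width: 0.107
finger_force: 50.2
```

Call:
servo_tool(
  linear=[
    [0,0,-0.2],
    [0,0,-0.6],
    [0,0,-1],
    [0,0,-1],
    [0,0,-1],
    [0,0,-1],
    [0,0,-0.8],
    [0,0,-0.4],
    [0,0,-0.2],
    [0,0,0],
  ],
  dr=[
    [0,0,0],
    [0,0,0],
    [0,0,0],
    [0,0,0],
    [0,0,0],
    [0,0,0],
    [0,0,0],
    [0,0,0],
    [0,0,0],
    [0,0,0],
  ],
)

```text
time_s: 64.6
tcp_pos: [0.523, 0.3194, 0.3056]
orientation: [0.999, -0.043, -0.0, 0.0]
wrist_force: [0.6, 0.9, -2.3]
width: 0.106
finger_force: 49.1
```

```bash
python3 - <<'E'
from h import *
go([.5725,-.1448,.27],np.radians(-94.95))
E
```

```text
tcp [0.523 0.319 0.306] t 64.6 shift shares [ 2.23 11.46  0.89]
 turn shares [0.01 0.01 0.  ]
 turn shares [-2.000e-02  1.000e-02 -3.927e+01]
```

Call:
servo_tool(
  linear=[
    [0.08,0.4,0],
    [0.16,0.75,0],
    [0.16,0.9,0],
    [0.17,0.9,0],
    [0.17,0.9,0],
    [0.17,0.9,0],
    [0.17,0.9,0],
    [0.17,0.9,0],
    [0.17,0.9,0],
    [0.17,0.9,0],
    [0.17,0.9,0],
  ],
  dr=[
    [0,0,0],
    [0,0,0],
    [0,0,0],
    [0,0,0],
    [0,0,0],
    [0,0,0],
    [0,0,0],
    [0,0,0],
    [0,0,0],
    [0,0,0],
    [0,0,0],
  ],
)

```text
time_s: 65.97
tcp_pos: [0.5604, -0.0577, 0.3053]
orientation: [0.999, -0.044, -0.001, 0.0]
wrist_force: [0.3, 0.4, -1.7]
width: 0.101
finger_force: 49.0
```

Call:
servo_tool(
  linear=[
    [0.17,0.9,0],
    [0.17,0.8,0],
    [0.08,0.41,0],
    [0.06,0.1,0],
    [0,0,0],
    [0,0,0.5],
    [0,0,0.7],
    [0,0,0.5],
    [0,0,0.2],
    [0,0,0],
    [0,0,0],
  ],
  dr=[
    [0,0,0],
    [0,0,0],
    [0,0,0],
    [0,0,0],
    [0,0,0],
    [0,0,0],
    [0,0,0],
    [0,0,0],
    [0,0,0],
    [0,0,0],
    [0,0,0],
  ],
)

```text
time_s: 67.35
tcp_pos: [0.5738, -0.1453, 0.2312]
orientation: [0.999, -0.043, 0.001, 0.0]
wrist_force: [0.4, 0.6, -2.4]
width: 0.107
finger_force: 49.0
```

```bash
python3 - <<'E'
from h import *
go([.5725,-.1448,.214],np.radians(-94.95))
shot('side','s14.png');pts('side',['crate_mid','crate_top','crate_base','jug'])
E
```

```text
tcp [ 0.574 -0.145  0.231] t 67.35 shift shares [-0.03 -0.01  0.43]
 turn shares [ 0.   -0.02  0.  ]
 turn shares [  0.04   0.   -39.27]
side crate_mid [([0.569, -0.145, 0.095], 0.85)]
side crate_top [([0.572, -0.146, 0.171], 0.92)]
side crate_base [([0.575, -0.144, -0.002], 0.94)]
side jug [([0.561, 0.156, 0.003], 0.89)]
```

Call:
servo_tool(
  linear=[
    [-0.03,0,0.12],
    [0,0,0.12],
    [0,0,0.08],
    [0,0,0.07],
    [0,0,0.05],
    [0,0,0],
    [0,0,0],
  ],
  dr=[
    [0,0,0],
    [0,0,0],
    [0,0,0],
    [0,0,0],
    [0,0,0],
    [0,0,0],
    [0,0,0],
  ],
)

```text
time_s: 68.47
tcp_pos: [0.5719, -0.1448, 0.2144]
orientation: [0.999, -0.043, 0.0, -0.001]
wrist_force: [-5.3, 2.6, 8.4]
width: 0.108
finger_force: 50.7
```

Contact at 0.214 is the seated height. Releasing, retreating upward and checking.

Call:
servo_tool(
  linear=[
    [0,0,0],
    [0,0,0],
    [0,0,0],
    [0,0,0],
    [0,0,-0.3],
    [0,0,-0.9],
    [0,0,-0.9],
    [0,0,-0.9],
    [0,0,-0.9],
    [0,0,-0.9],
    [0,0,0],
    [0,0,0],
  ],
  dr=[
    [0,0,0],
    [0,0,0],
    [0,0,0],
    [0,0,0],
    [0,0,0],
    [0,0,0],
    [0,0,0],
    [0,0,0],
    [0,0,0],
    [0,0,0],
    [0,0,0],
    [0,0,0],
  ],
  hand=40,
)

```text
time_s: 69.97
tcp_pos: [0.5717, -0.1448, 0.4045]
orientation: [0.999, -0.043, -0.0, -0.0]
wrist_force: [0.2, -0.1, -0.9]
width: 0.47
finger_force: 0.0
```

```bash
python3 - <<'E'
from h import *
s=ctrl.sense()
w=shot('wrist','w15.png');pts('wrist',['top_grip','crate_top','jug','jug_strap']);rect('crate_top',.205,s)
a=shot('side','s15.png');pts('side',['crate_top','crate_mid','crate_base','jug','mat','bulb_1'])
A=cv2.resize(a[180:330,240:440],None,fx=2,fy=2,interpolation=3)
B=cv2.resize(w,None,fx=.625,fy=.75)
cv2.imwrite('pics/c15.png',np.hstack([A,B])[:,:,::-1])
E
```

```text
wrist top_grip [([0.572, -0.144, 0.24], 0.91)]
wrist crate_top [([0.565, -0.142, 0.155], 0.68)]
wrist jug [([0.559, 0.153, 0.003], 0.77)]
wrist jug_strap [([0.561, 0.157, 0.126], 0.62)]
crate_top 0.71 rect mm [ 571. -145.] [131. 152.] 84.9 
side crate_top [([0.571, -0.144, 0.156], 0.56)]
side crate_mid [([0.569, -0.148, 0.097], 0.94)]
side crate_base [([0.575, -0.142, -0.006], 0.8)]
side jug [([0.562, 0.156, 0.004], 0.8)]
side mat [([0.561, 0.154, 0.003], 0.91), ([0.562, 0.155, 0.122], 0.16)]
side bulb_1 [([0.391, -0.11, -0.0], 0.75), ([0.53, 0.001, 0.002], 0.58)]
```

View pics/c15.png

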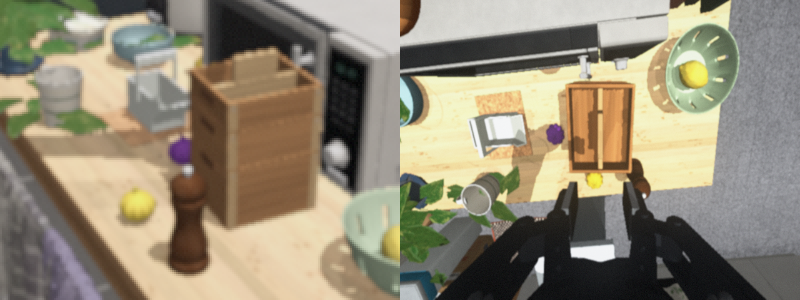

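The crop shows the stack square and flush at (255,135), the jug upright on its mat at (158,95), no white bulb left on the table, and the mug and mill where they were. Handing in.

```bash
python3 -c "
from plant import ctrl
print(ctrl.sign_off())"
```

```text
the job is handed in; nothing more can be done
None
```

I finished the job and handed it in at about 70 s of the 208 s allowed; no verdict came back. The four walnuts and the one white bulb I could find are in the bottom crate, the jug is back on its mat, and the crates are restacked squarely.

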